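Put the citrus juicer back together

ROBOT

A 6-joint arm with a two-finger parallel gripper is mounted at the origin on a cart in front of the work surface, level with it; the furniture and walls round the work are solid. World frame = base frame: x ahead of the robot, y to its left, z up, the work surface at z = 0. Lengths are in m, angles in rad, forces in N, time in s.
With the tool pointing down it reaches from about 0.425 to 0.95 m from the base axis. Payload 3.5 kg.
Tool frame: the origin (TCP) lies on the centre line of the jaws, within the pads' length; the fingertips stand 11 mm ahead of it and the grasp point (between the pads) lies 8 mm behind it; x points along the fingers, y is the direction in which the jaws open and shut, and the axes are right-handed (so a half turn about x gives the same grasp; the last joint's range is limited). The gripper opens to 85 mm and grips with 20 to 120 N. Pads are 22 mm wide; open, the fingers measure 114 mm over their backs; the gripper's body (76 mm by 85 mm) begins 54 mm behind the grasp point. The pads swing forward as they close: fully open they stand 13 mm farther back than shut.
Start: joints at [-1.433, 0.286, 1.577, -0, 1.279, -0.15], TCP at [0.192, -0.647, 0.242] pointing down, gripper open.
Joint ranges: [-2.77, 2.77], [-0.9, 2.22], [0.21, 2.48], [-1.53, 4.67], [0.24, 2.81], [-2.84, 2.84]. Speed limits (rad/s): [2.79, 2.79, 3.14, 3.14, 3.14, 3.14].

INTERFACE

Orientations are given as a unit quaternion [x, y, z, w].
In Python, from plant import ctrl gives the robot as it stands. The module is installed in compiled form; this text tells all that it offers.
- The arm moves only by the tool drive_tool, never from a script. Its argument "series" is a list of rows, each a list of 2 entries, a list of its own where there are three numbers: the shift along the tool's x, y, z in units of 50 mm (1.0 is 50 mm), then the turn, a rotation vector about the tool's x, y, z in degrees. A call has 1 to 5 rows; each row shifts and turns the pose as measured when the row begins, along the tool's axes as they then stand; what a row does not reach is not made up. A row lasts 1/10 s, in which the tool goes at most 50 mm and 8.59 degrees, less where a joint would pass 70% of its speed; a pose out of reach is approached as far as the arm can. A call is refused whole if a number of a shift passes 1 or a number of a turn 8.59, either way. A call with a gripper value outside its range is refused whole. "grip" is the gripper's target within -1 to 1 (fully open at 1, half-way at 0, shut at -1), set as the call begins (left out, the last holds). The fingers move at their own pace and stop on an object; "newtons" is the grip in N (left out, the last holds). Time passes only in rows, so rows that do not move let the fingers close. It gives the time, the measured TCP pose, the force and the opening at its end, in the units of the state.
- ctrl.get_state(): the state, without advancing time (a new reading comes with each control period).
- ctrl.read_camera(name): name is "side" or "top"; returns a dict with "img" (420x560x3 uint8, red, green, blue), "camera_matrix" (3x3 intrinsics, pixels), "R" (3x3) and "t" (3): a world point X has camera coordinates R X + t. Camera axes: x right, y down, z forward; pixel columns grow to the right and rows downward; lengths in m; the calibration is good to about 2 mm. A picture is of the moment at which its call begins. There is no depth.
- ctrl.sign_off(): hands the job in, once; it reports no verdict.
The state is a dict: "time": time; "qpos": joint angles; "dq": joint speeds; "joint_efforts": joint torques, N m; "eef_pos": TCP position; "tcp_rot": TCP orientation; "contact_force": force on the tool from outside, world axes, zero at the start; "wrist_torque": the same for the moment, N m; "opening": opening from 0.0 (shut) to 1.0 (fully open).
Only numpy, scipy, OpenCV 4.12 (cv2) and the standard library are available. Lean on these libraries where they do the work, as an engineer would, in place of code of your own. Each camera call takes 0.05 s, during which the arm holds its last target.

TASK

The citrus juicer has been washed and must go back together for orange juice: lay the steel strainer in the bowl, down over the drive shaft, then fit the large orange cone on the shaft, turning it under light pressure until it finds the drive key and drops fully home. Leave the small green cone, the jigger and the milk pitcher where they are.

Things in the scene. Friction and masses are not known exactly. Their poses are not given: they have to be found in the camera images.
- juicer: Citrus juicer, fixed: grey motor housing with an open round steel bowl, 151 mm across outside and 141 mm inside; its flat rim is 135 mm above the counter. Origin: centre of the underside, on the shaft axis; z up; the spout points along -x. An upright steel drive shaft rises from the middle of the bowl.
- shaft_top (a point): Top of the drive shaft, on its axis, 175 mm above the juicer's origin; fixed to the juicer, does not turn with the shaft. The shaft is 14 mm thick (last 8 mm taper to 6 mm) and stands on a collar 22.4 mm in diameter whose top is 155 mm above the juicer's origin. The shaft is geared: light friction does not turn it, only more than about 0.25 N m.
- drive_key (a point): Point on the shaft axis at the top of the brass drive key, 165 mm above the juicer's origin; fixed to the juicer. The key is a level bar 5 mm wide and 22 mm long with a rounded top, running straight across the shaft, from the collar up 10 mm. Its angle about the shaft differs at each start and is not reported here; it can be seen from above until the cone covers it.
- strainer: Loose steel strainer dish, 140 g, at first right way up on a black bar mat 8 mm thick. Origin: centre of its underside; z up. Slotted floor 3 mm thick; wall 126 mm in diameter, 16 mm high; flange 148 mm in diameter, its underside 13 mm up, which lies on the bowl rim. In place its origin is 122 mm above the juicer's; any yaw will do.
- strainer_tube (a point): Centre of the top of the strainer's middle tube, 26 mm above the strainer's underside. The tube is 35 mm across outside, 29 mm inside, and goes over the shaft; it can be grasped from above (free height above the floor 23 mm).
- cone_large: Large orange reaming cone, loose, about 160 g, at first upright on the black drying grille (its top 18 mm above the counter). Origin: centre of its underside; z up. Upright smooth skirt 58 mm in diameter up to 32 mm (grasp here), ribbed dome up to 70 mm. Open below, 51 mm inside. Its origin is 139 mm above the juicer's while it rides on the key, 129 mm when home on the collar.
- cone_socket (a point): Centre of the lower face of the drive socket inside the large cone, 26 mm above the cone's origin, axes as the cone's. The socket is a bore for the 14 mm shaft (2 mm play all round) with two crossed slots 9 mm wide along the cone's x and y, so the 5 mm key fits every 90 degrees, with about 10 degrees of play either way.
- cone_small: Small green reaming cone for limes, loose, upright on the same grille: skirt 45 mm in diameter, 65 mm high. Origin: centre of its underside. Not needed; stays. (A clear tub 102 mm high stands fixed 70 mm or more to the right of the grille.)
- jigger: Steel jigger, 44 mm in diameter, 74 mm high, standing behind the juicer to the right. Origin: centre of its underside. Stays where it is.
- milk_pitcher: Steel milk pitcher, 69 x 98 x 80 mm, standing behind the juicer to the left. Origin: centre of its underside. Stays where it is.
Things that resemble listed ones, but are neither listed nor needed, are in the scene too. Of the things that look like the cone_large, the larger one is meant.

How it is judged:
On the way, in this order (a step that is already met when the one before it is completed fails the run):
1. the strainer lies in the bowl, its flange on the rim (z of strainer in the frame of juicer between 0.118 and 0.125 m and horizontal distance between strainer and shaft_top below 0.007 m and angle between strainer's own z axis and vertical below 0.05 rad), for 0.2 s.
2. the large cone has dropped home on the shaft (z of cone_large in the frame of juicer between 0.125 and 0.132 m and horizontal distance between cone_large and shaft_top below 0.005 m and angle between cone_large's own z axis and vertical below 0.08 rad), for 0.2 s.
At the end, for the whole second after the job is handed in: Strainer level in the bowl, flange on the rim (within 3 mm of seated height, 7 mm of the shaft axis); large orange cone upright on the shaft, dropped over the drive key (within 3 mm of its 129 mm home height, 5 mm of the axis); both at rest (all of step 1 and all of step 2 and linear speed of each of cone_large, strainer below 0.02 m/s); the robot touches nothing.
It fails at once if the large cone is pressed hard (over 60 N of contact force) on the juicer (contact force between cone_large and juicer above 60 N).
It fails at once if the small green cone is displaced by more than 25 mm (distance of cone_small from where it was at the start of the episode above 0.025 m).
It fails at once if the jigger is displaced by more than 25 mm (distance of jigger from where it was at the start of the episode above 0.025 m).
It fails at once if the milk pitcher is displaced by more than 25 mm (distance of milk_pitcher from where it was at the start of the episode above 0.025 m).
It also fails if it takes over 72 s, if anything falls off the work surface, if the arm or the gripper's body presses on something with over 40 N, if the wrist force passes 120 N, or if a joint passes its speed limit or range.

## Working session

There is one attempt and no reset: what is moved stays moved. The work goes in short steps, Python scripts to look and compute and a tool call to move; the robot and the scene stay as the last step left them, time stands still between calls to the robot, and variables do not carry over. Pictures are saved under pics/ and viewed, and the job is handed in when it is done.

Besides the shell and the picture viewer there is one more tool, called after ">>>" as name(argument=value, ...), one argument or row to a line, values as JSON. drive_tool: Moves the arm, as the interface text tells. Its arguments: {"type":"object","properties":{"series":{"type":"array"},"grip":{"type":"number"},"newtons":{"type":"number"}},"required":["series"]}

```bash
mkdir -p pics; ls
python3 - <<'E'
from plant import ctrl
import cv2
s=ctrl.get_state();print(s)
for n in("side","top"):
    c=ctrl.read_camera(n);print(n,c["camera_matrix"],c["R"],c["t"]);cv2.imwrite(f"pics/{n}0.png",c["img"][:,:,::-1])
E
```

```text
pics
{'time': 0.0, 'qpos': array([-1.43299415e+00,  2.87158599e-01,  1.57818643e+00,  2.73971939e-05,
        1.27860682e+00, -1.50004355e-01]), 'dq': array([-1.03153906e-04,  3.01220826e-04,  1.36255569e-04, -9.48016786e-04,
       -8.30833792e-04,  8.50906473e-05]), 'joint_efforts': array([-1.77357292e-04, -4.05985630e+01, -2.92626679e+01, -1.77395177e-04,
        5.78504551e-03, -2.88679454e-07]), 'eef_pos': array([ 0.19154178, -0.64658996,  0.24094676]), 'tcp_rot': array([ 0.69981225,  0.10223533, -0.69978352,  0.10056727]), 'contact_force': array([0.1743663, 0.5896868, 0.7541309]), 'wrist_torque': array([-0.10031177, -0.05748745, -0.01173389]), 'opening': 0.9967982207789092}
side [[440.56384675   0.         283.76686153]
 [  0.         440.56384675 210.86378863]
 [  0.           0.           1.        ]] [[ 0.97683    -0.21401237 -0.00136055]
 [-0.1410331  -0.63891856 -0.7562359 ]
 [ 0.16097456  0.7389058  -0.65429765]] [-0.54333075  0.16095006  1.00780866]
top [[462.65165844   0.         282.53728671]
 [  0.         462.65165844 206.12334216]
 [  0.           0.           1.        ]] [[ 0.01174658 -0.99989889 -0.0080143 ]
 [-0.9857356  -0.01023374 -0.16798988]
 [ 0.16789088  0.00987329 -0.98575614]] [-0.01244006  0.56327493  1.1573828 ]
```

View pics/side0.png

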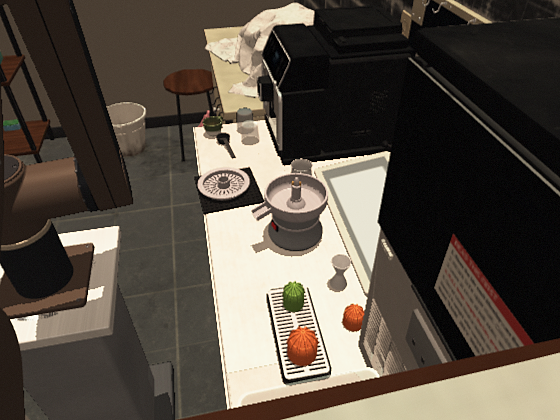

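View pics/top0.png

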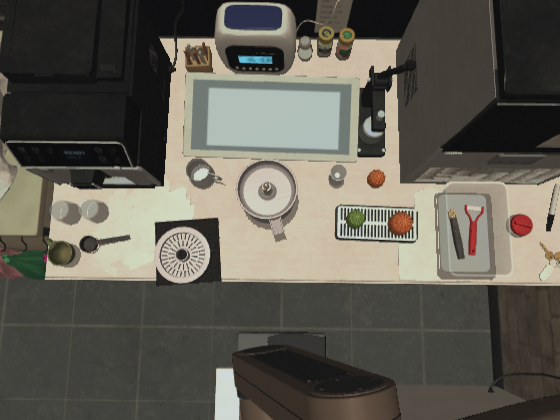

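The top view shows the strainer at about (182,255), the juicer shaft at (267,188), the large cone at (400,222), the green cone at (356,217) and an orange decoy at (376,178). I'll zoom in to measure.

```bash
cat > h.py <<'E'
from plant import ctrl
import cv2, numpy as np
from scipy.spatial.transform import Rotation as Ro
def cam(n):
    c=ctrl.read_camera(n); return c
def P(c): return c["camera_matrix"]@np.hstack([c["R"],np.array(c["t"]).reshape(3,1)])
def proj(c,X):
    q=P(c)@np.append(X,1); return q[:2]/q[2]
def tri(ca,a,cb,b):
    X=cv2.triangulatePoints(P(ca),P(cb),np.array(a,float).reshape(2,1),np.array(b,float).reshape(2,1)).ravel()
    X=X[:3]/X[3]; return X, proj(ca,X)-a, proj(cb,X)-b
def plane(c,uv,z):
    d=c["R"].T@np.linalg.inv(c["camera_matrix"])@np.array([uv[0],uv[1],1.]); o=-c["R"].T@np.array(c["t"])
    return o+d*(z-o[2])/d[2]
def crop(c,u0,v0,w,h,k,fn):
    cv2.imwrite("pics/"+fn,cv2.resize(c["img"][v0:v0+h,u0:u0+w,::-1],None,fx=k,fy=k,interpolation=cv2.INTER_CUBIC))
def st():
    s=ctrl.get_state(); R=Ro.from_quat(s["tcp_rot"]).as_matrix()
    print("t",round(s["time"],2),"p",s["eef_pos"].round(4),"F",s["contact_force"].round(1),"op",round(s["opening"],3))
    print("x",R[:,0].round(3),"y",R[:,1].round(3),"z",R[:,2].round(3),"q",s["qpos"].round(2)); return s,R
E
python3 - <<'E'
from h import *
t=cam("top");s=cam("side")
crop(t,140,150,160,140,5,"t1.png");crop(t,320,150,110,100,6,"t2.png")
crop(s,190,150,150,110,5,"s1.png");crop(s,250,240,130,150,4,"s2.png")
# skew: show template projections
for n,c in(("t",t),("s",s)): print(n,-c["R"].T@c["t"])
E
```

```text
t [ 0.36107226 -0.01810156  1.23542199]
s [ 0.39120952 -0.75812117  0.78038383]
```

View pics/t1.png

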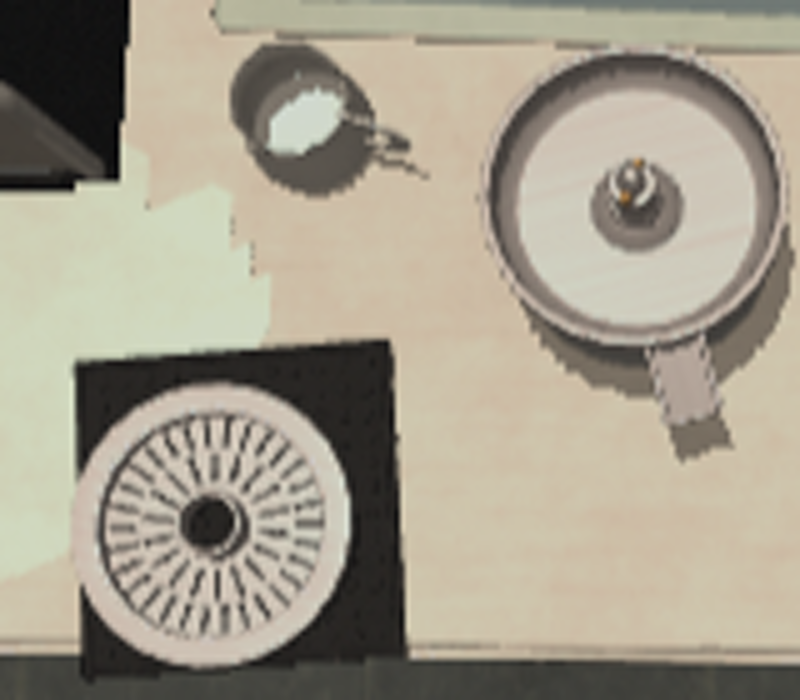

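View pics/t2.png

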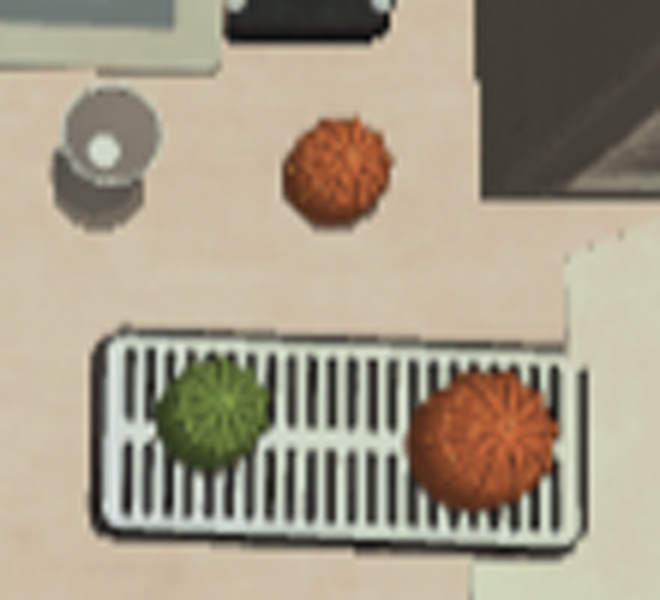

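View pics/s1.png

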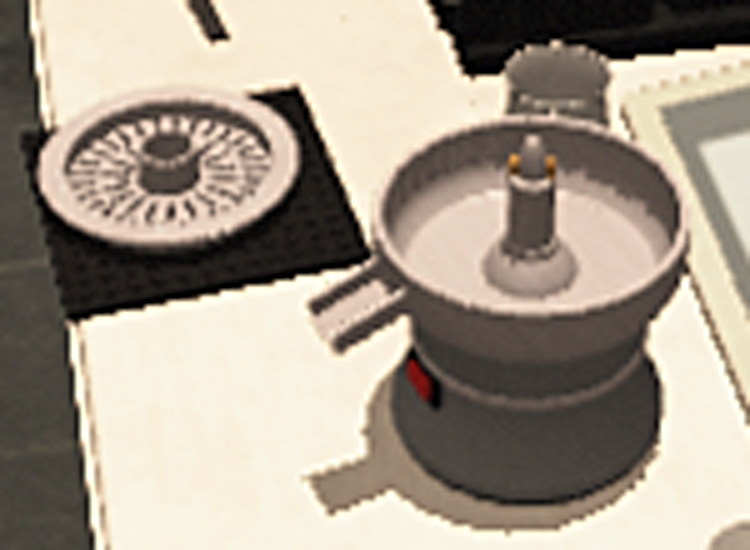

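View pics/s2.png

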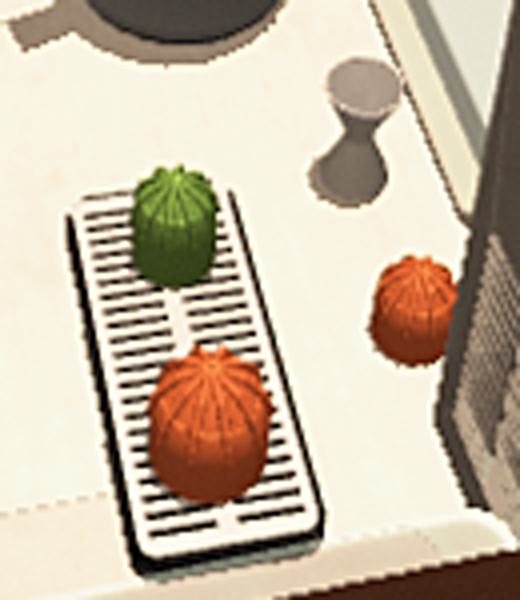

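```bash
cat > m.py <<'E'
from h import *
from scipy.optimize import least_squares
t=cam("top");s=cam("side")
T=lambda u,v,o=(140,150),k=5:np.array([(u+.5)/k-.5+o[0],(v+.5)/k-.5+o[1]])
th=np.linspace(0,2*np.pi,721)
def ext(c,p,r):
    X=np.stack([p[0]+r*np.cos(th),p[1]+r*np.sin(th),p[2]+0*th,1+0*th]); q=P(c)@X;q=q[:2]/q[2]
    return np.array([q[0].min(),q[0].max(),q[1].min(),q[1].max()])
def E(l,r,a,b,o,k): p=T(l,a,o,k);q=T(r,b,o,k); return np.array([p[0],q[0],p[1],q[1]])
def fit(name,r,et,es,wt=[1]*4,ws=[1]*4):
    f=lambda p:np.concatenate([(ext(t,p,r)-et)*wt,(ext(s,p,r)-es)*ws])
    o=least_squares(f,[.45,.1,.1]);print(name,o.x.round(4),o.fun.round(1));return o.x
so=(190,150)
fit("flange",.074,E(71,351,382,668,(140,150),5),E(37,300,86,250,so,5))
fit("rim",.0755,E(479,791,47,347,(140,150),5),E(373,689,117,316,so,5),ws=[1,1,1,0])
print("tube",tri(t,T(209,521),s,T(168,148,so)))
print("shaft",tri(t,T(633,172),s,T(532,138,so)))
for a in[(624,198),(638,162)]:
  for b in [(514,160),(551,163)]: print(a,b,tri(t,T(*a),s,T(*b,so)))
  print(plane(t,T(*a),.163))
for b in [(514,163),(551,166)]:print(plane(s,T(*b,so),.163))
for n,a,b in(("large",(507,430),(209,352)),("small",(226,402),(176,170)),("decoy",(345,160),(418,262))):
    print(n,tri(t,T(*a,(320,150),6),s,T(*b,(250,240),4)))
E
python3 m.py
```

```text
flange [0.4368 0.2563 0.0216] [-0.2  0.3  0.3 -0.2  0.2 -0.1  0.6 -0.6]
rim [0.592  0.0323 0.1337] [ 0.1 -0.2 -0.6  0.2 -0.7  0.3  0.2  0. ]
tube (array([0.43727762, 0.25463619, 0.03442743]), array([-0.00090088,  0.09599385]), array([ 0.09525059, -0.01861152]))
shaft (array([0.59265957, 0.0313494 , 0.17805366]), array([-0.0235481 ,  0.24016591]), array([ 0.2636112 , -0.06523032]))
(624, 198) (514, 160) (array([0.58435153, 0.03601277, 0.16302703]), array([ 0.01736114, -0.18480272]), array([-0.20298314,  0.0489932 ]))
(624, 198) (551, 163) (array([0.59340034, 0.03551686, 0.15782655]), array([ 0.39692606, -3.45821214]), array([-3.79691232,  0.85330338]))
[0.58391026 0.03604705 0.163     ]
(638, 162) (514, 160) (array([0.59200757, 0.02993798, 0.16919658]), array([-0.26865037,  3.32315833]), array([ 3.6661944 , -0.97051653]))
(638, 162) (551, 163) (array([0.60114232, 0.02971721, 0.16339981]), array([-0.00775374,  0.07619754]), array([ 0.08403193, -0.02085233]))
[0.60141709 0.02971984 0.163     ]
[0.58433711 0.03388954 0.163     ]
[0.60051694 0.02796665 0.163     ]
large (array([ 0.52132102, -0.30874267,  0.09534713]), array([ 0.02697112, -0.4021622 ]), array([-0.59124444,  0.13235613]))
small (array([ 0.53315986, -0.19430029,  0.08608209]), array([ 0.02704191, -0.39127969]), array([-0.52112564,  0.11730148]))
decoy (array([ 0.6451963, -0.2527364,  0.0539468]), array([ 0.05315222, -0.40626694]), array([-0.56522079,  0.14728693]))
```

```bash
cat >> h.py <<'E'
def to(p,yaw=None):
    "shift in tool axes (50mm units) to world p; yaw = wanted direction of tool y (deg, mod 180), tool down"
    s,R=st(); d=R.T@(np.array(p)-s["eef_pos"])/.05; print("shift units",d.round(3))
    if yaw is not None:
        best=None
        for k in(0,180,-180):
            a=np.radians(yaw+k); y=np.array([np.cos(a),np.sin(a),0]);x=np.array([0,0,-1.]);G=np.stack([x,y,np.cross(x,y)],1)
            rv=np.degrees(Ro.from_matrix(R.T@G).as_rotvec()); print("rotvec",rv.round(2))
E
python3 - <<'E'
from h import *
to([.437,.2555,.15],None)
c=cam("top");
from m import *
def ext2(c,p,base=.018):
    e=np.array([ext(c,[p[0],p[1],z],.029) for z in(base,base+.016,base+.032)]);return np.array([e[:,0].min(),e[:,1].max(),e[:,2].min(),e[:,3].max()])
et=E(408,556,370,510,(320,150),6);es=E(149,271,340,503,(250,240),4)
f=lambda p:np.concatenate([(ext2(t,p)-et)*[1,0,0,1],(ext2(s,p)-es)*[1,1,0,1]])
o=least_squares(f,[.52,-.3]);print(o.x,(ext2(t,o.x)-et).round(2),(ext2(s,o.x)-es).round(2))
E
```

```text
t 0.3 p [ 0.1916 -0.647   0.2419] F [ 0.5 -0.6 -0.3] op 0.998
x [-0.     0.001 -1.   ] y [ 0.284 -0.959 -0.001] z [-0.959 -0.284 -0.   ] q [-1.43  0.29  1.58  0.    1.28 -0.15]
shift units [  1.851 -15.913  -9.829]
flange [0.4368 0.2563 0.0216] [-0.2  0.3  0.3 -0.2  0.2 -0.1  0.6 -0.6]
rim [0.592  0.0323 0.1337] [ 0.1 -0.2 -0.6  0.2 -0.7  0.3  0.2  0. ]
tube (array([0.43727762, 0.25463619, 0.03442743]), array([-0.00090088,  0.09599385]), array([ 0.09525059, -0.01861152]))
shaft (array([0.59265957, 0.0313494 , 0.17805366]), array([-0.0235481 ,  0.24016591]), array([ 0.2636112 , -0.06523032]))
(624, 198) (514, 160) (array([0.58435153, 0.03601277, 0.16302703]), array([ 0.01736114, -0.18480272]), array([-0.20298314,  0.0489932 ]))
(624, 198) (551, 163) (array([0.59340034, 0.03551686, 0.15782655]), array([ 0.39692606, -3.45821214]), array([-3.79691232,  0.85330338]))
[0.58391026 0.03604705 0.163     ]
(638, 162) (514, 160) (array([0.59200757, 0.02993798, 0.16919658]), array([-0.26865037,  3.32315833]), array([ 3.6661944 , -0.97051653]))
(638, 162) (551, 163) (array([0.60114232, 0.02971721, 0.16339981]), array([-0.00775374,  0.07619754]), array([ 0.08403193, -0.02085233]))
[0.60141709 0.02971984 0.163     ]
[0.58433711 0.03388954 0.163     ]
[0.60051694 0.02796665 0.163     ]
large (array([ 0.52132102, -0.30874267,  0.09534713]), array([ 0.02697112, -0.4021622 ]), array([-0.59124444,  0.13235613]))
small (array([ 0.53315986, -0.19430029,  0.08608209]), array([ 0.02704191, -0.39127969]), array([-0.52112564,  0.11730148]))
decoy (array([ 0.6451963, -0.2527364,  0.0539468]), array([ 0.05315222, -0.40626694]), array([-0.56522079,  0.14728693]))
[ 0.52373245 -0.31148624] [-0.78 -0.23 -0.02  0.28] [-0.05  0.35  4.93  0.52]
```

>>> drive_tool(
  series=[
    [[0, -0.4, -0.7], [0, 0, 0]],
    [[0, -0.45, -0.8], [0, 0, 0]],
    [[0, -0.45, -0.8], [0, 0, 0]],
    [[0, -0.45, -0.8], [0, 0, 0]],
    [[0, -0.45, -0.8], [0, 0, 0]],
  ],
  grip=0.3,
  newtons=40,
)

```text
time: 0.95
eef_pos: [0.3477, -0.4864, 0.2419]
tcp_rot: [-0.7, -0.097, 0.701, -0.098]
contact_force: [1.1, -1.6, 0.4]
opening: 0.651
```

>>> drive_tool(
  series=[
    [[0, -0.45, -0.8], [0, 0, 0]],
    [[0, -0.45, -0.8], [0, 0, 0]],
    [[0, -0.45, -0.8], [0, 0, 0]],
    [[0, -0.45, -0.8], [0, 0, 0]],
    [[0, -0.45, -0.8], [0, 0, 0]],
  ],
)

```text
time: 1.45
eef_pos: [0.5151, -0.3162, 0.2431]
tcp_rot: [0.701, 0.095, -0.7, 0.099]
contact_force: [1.2, 0.2, -0.6]
opening: 0.649
```

>>> drive_tool(
  series=[
    [[0, -0.95, -0.2], [0, 0, 0]],
    [[0, -0.95, -0.2], [0, 0, 0]],
    [[0, -0.95, -0.2], [0, 0, 0]],
    [[0, -0.95, -0.2], [0, 0, 0]],
    [[0, -0.95, -0.2], [0, 0, 0]],
  ],
)

```text
time: 1.95
eef_pos: [0.5013, -0.0671, 0.2415]
tcp_rot: [0.702, 0.095, -0.699, 0.1]
contact_force: [0.5, 0.7, -0.7]
opening: 0.652
```

>>> drive_tool(
  series=[
    [[0, -0.95, -0.2], [0, 0, 0]],
    [[0, -0.95, -0.2], [0, 0, 0]],
    [[0, -0.95, -0.1], [0, 0, 0]],
    [[0, -0.95, 0], [0, 0, 0]],
    [[0, -0.95, 0], [0, 0, 0]],
  ],
)

```text
time: 2.45
eef_pos: [0.4587, 0.177, 0.2419]
tcp_rot: [0.704, 0.094, -0.696, 0.099]
contact_force: [1.1, 0.9, 0.5]
opening: 0.65
```

```bash
python3 -c "
from h import *
to([.437,.2555,.1],None)"
```

```text
t 2.45 p [0.4587 0.177  0.2419] F [1.1 0.9 0.5] op 0.65
x [ 0.012 -0.006 -1.   ] y [ 0.271 -0.962  0.009] z [-0.962 -0.271 -0.01 ] q [ 0.17 -0.13  2.02 -0.01  1.24  1.46]
shift units [ 2.824 -1.655  0.021]
```

>>> drive_tool(
  series=[
    [[0.4, -0.8, 0], [0, 0, 0]],
    [[0.6, -0.8, 0], [0, 0, 0]],
    [[0.9, 0, 0], [0, 0, 0]],
    [[0.9, 0, 0], [0, 0, 0]],
    [[0, 0, 0], [0, 0, 0]],
  ],
  grip=0.2,
)

```text
time: 2.95
eef_pos: [0.4379, 0.2642, 0.1026]
tcp_rot: [0.708, 0.099, -0.691, 0.102]
contact_force: [-0.2, -0.5, -0.3]
opening: 0.597
```

```bash
python3 -c "
from h import *
to([.437,.2555,.04],-74.4)
t=cam('top');s=cam('side');crop(t,120,180,160,120,5,'t3.png');crop(s,150,60,160,160,4,'s3.png')"
```

```text
t 2.95 p [0.4379 0.2642 0.1026] F [-0.2 -0.5 -0.3] op 0.597
x [ 0.024 -0.001 -1.   ] y [ 0.282 -0.959  0.007] z [-0.959 -0.282 -0.023] q [ 0.35  0.08  2.09 -0.01  0.95  1.64]
shift units [1.251 0.152 0.094]
rotvec [ 0.8  -1.32 -0.41]
rotvec [-179.18    0.64   -2.06]
rotvec [-179.18    0.64   -2.06]
```

View pics/s3.png

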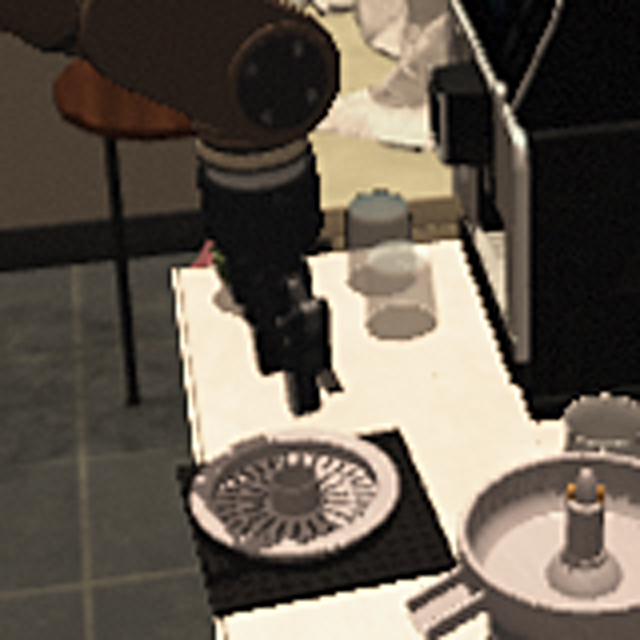

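The side view shows the gripper above the strainer, with the tube at about crop (295,485). Levelling the tool and descending.

>>> drive_tool(
  series=[
    [[0.4, 0.15, 0.1], [0.8, -1.3, -0.4]],
    [[0.4, 0, 0], [0, 0, 0]],
    [[0.4, 0, 0], [0, 0, 0]],
    [[0, 0, 0], [0, 0, 0]],
  ],
)

```text
time: 3.45
eef_pos: [0.4495, 0.2563, 0.0562]
tcp_rot: [0.711, 0.096, -0.691, 0.092]
contact_force: [-1.0, -0.1, 0.2]
opening: 0.595
```

```bash
python3 -c "
from h import *
to([.437,.2555,.027],-74.4)"
```

```text
t 3.45 p [0.4495 0.2563 0.0562] F [-1.  -0.1  0.2] op 0.595
x [ 0.027  0.01  -1.   ] y [ 0.263 -0.965 -0.002] z [-0.964 -0.263 -0.029] q [0.32 0.17 2.1  0.   0.85 1.63]
shift units [ 0.576 -0.048  0.262]
rotvec [-0.36 -1.66  0.13]
rotvec [179.62   0.21   2.6 ]
rotvec [179.62   0.21   2.6 ]
```

>>> drive_tool(
  series=[
    [[0.1, -0.05, 0.25], [-0.3, -1.6, 0.1]],
    [[0, 0, 0], [0, 0, 0]],
    [[0, 0, 0], [0, 0, 0]],
  ],
)

```text
time: 3.75
eef_pos: [0.4392, 0.2551, 0.0544]
tcp_rot: [0.702, 0.095, -0.699, 0.094]
contact_force: [0.9, 0.2, 0.0]
opening: 0.601
```

```bash
python3 -c "
from h import *
to([.437,.2555,.027],-74.4)"
```

```text
t 3.75 p [0.4392 0.2551 0.0544] F [0.9 0.2 0. ] op 0.601
x [ 0.004  0.002 -1.   ] y [ 0.266 -0.964 -0.001] z [-0.964 -0.266 -0.005] q [0.33 0.16 2.11 0.   0.87 1.63]
shift units [ 0.549 -0.019  0.042]
rotvec [-0.18 -0.28  0.05]
rotvec [1.7982e+02 8.0000e-02 4.4000e-01]
rotvec [1.7982e+02 8.0000e-02 4.4000e-01]
```

>>> drive_tool(
  series=[
    [[0.2, -0.02, 0.04], [0, -0.3, 0]],
    [[0.2, 0, 0], [0, 0, 0]],
    [[0.1, 0, 0], [0, 0, 0]],
    [[0, 0, 0], [0, 0, 0]],
  ],
)

```text
time: 4.15
eef_pos: [0.4378, 0.2561, 0.029]
tcp_rot: [0.702, 0.096, -0.7, 0.094]
contact_force: [0.3, 0.5, 0.1]
opening: 0.599
```

```bash
python3 -c "
from h import *
to([.437,.2555,.027],-74.4)
s=cam('side');crop(s,190,130,100,100,7,'s4.png');crop(cam('top'),140,200,90,90,6,'t4.png')"
```

```text
t 4.15 p [0.4378 0.2561 0.029 ] F [0.3 0.5 0.1] op 0.599
x [ 0.002  0.002 -1.   ] y [ 0.266 -0.964 -0.001] z [-0.964 -0.266 -0.003] q [0.33 0.21 2.11 0.   0.82 1.63]
shift units [0.041 0.007 0.018]
rotvec [-0.16 -0.15  0.07]
rotvec [1.7984e+02 1.1000e-01 2.3000e-01]
rotvec [1.7984e+02 1.1000e-01 2.3000e-01]
```

View pics/s4.png

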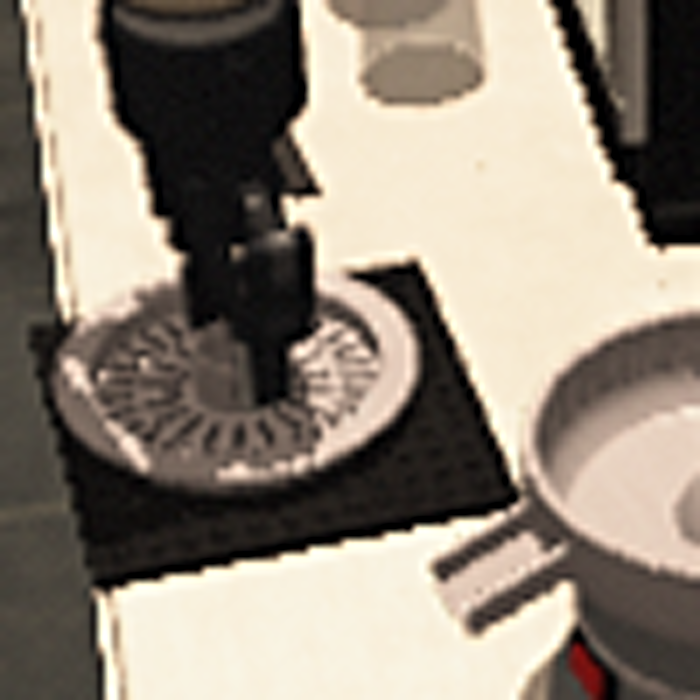

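The fingers straddle the tube: near finger at crop (265,380), tube at (215,365). Closing.

>>> drive_tool(
  series=[
    [[0, 0, 0], [0, 0, 0]],
    [[0, 0, 0], [0, 0, 0]],
    [[0, 0, 0], [0, 0, 0]],
    [[0, 0, 0], [0, 0, 0]],
    [[0, 0, 0], [0, 0, 0]],
  ],
  grip=-1,
  newtons=50,
)

```text
time: 4.75
eef_pos: [0.4387, 0.2564, 0.0302]
tcp_rot: [0.702, 0.096, -0.699, 0.094]
contact_force: [0.5, 0.1, -1.5]
opening: 0.387
```

```bash
python3 -c "
from h import *
to([.437,.2555,.227],-74.4)
s=cam('side');crop(s,190,130,100,100,7,'s5.png')"
```

```text
t 4.75 p [0.4387 0.2564 0.0302] F [ 0.5  0.1 -1.5] op 0.387
x [ 0.004  0.002 -1.   ] y [ 0.266 -0.964 -0.001] z [-0.964 -0.266 -0.005] q [0.33 0.21 2.11 0.   0.82 1.63]
shift units [-3.936  0.004  0.019]
rotvec [-0.15 -0.28  0.07]
rotvec [1.7985e+02 1.1000e-01 4.4000e-01]
rotvec [1.7985e+02 1.1000e-01 4.4000e-01]
```

View pics/s5.png

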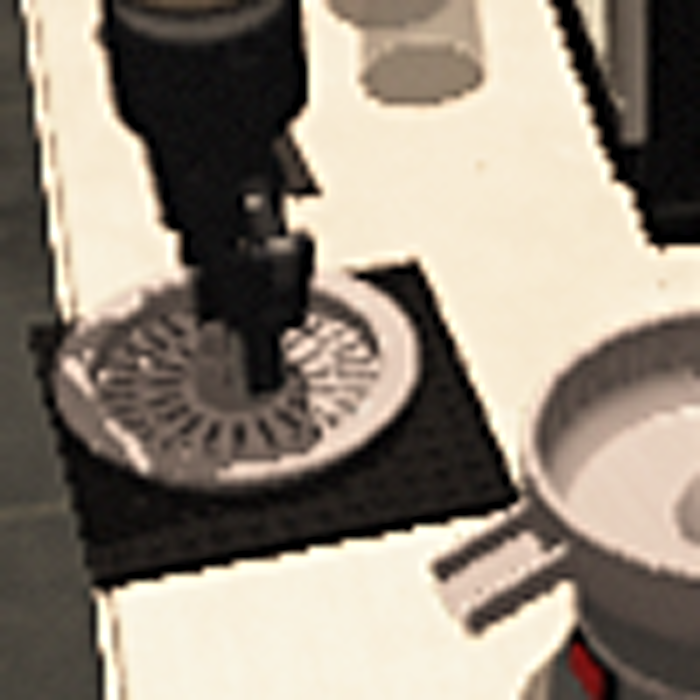

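Opening 0.387 (33 mm), so the tube is held. Lifting.

>>> drive_tool(
  series=[
    [[-0.3, 0, 0], [0, 0, 0]],
    [[-0.6, 0, 0], [0, 0, 0]],
    [[-0.8, 0, 0], [0, 0, 0]],
    [[-0.8, 0, 0], [0, 0, 0]],
    [[-0.8, 0, 0], [0, 0, 0]],
  ],
  newtons=60,
)

```text
time: 5.3
eef_pos: [0.4317, 0.2537, 0.1906]
tcp_rot: [-0.695, -0.094, 0.707, -0.096]
contact_force: [0.6, 0.1, -2.3]
opening: 0.381
```

>>> drive_tool(
  series=[
    [[-0.7, 0, 0], [0, 0, 0]],
    [[0, 0, 0], [0, 0, 0]],
    [[0, 0, 0], [0, 0, 0]],
  ],
)

```text
time: 5.6
eef_pos: [0.4344, 0.2547, 0.2328]
tcp_rot: [-0.699, -0.095, 0.703, -0.095]
contact_force: [-0.6, 0.7, -2.1]
opening: 0.379
```

```bash
python3 -c "
from h import *
to([.5925,.032,.235],-74.4)
s=cam('side');crop(s,150,60,160,130,5,'s6.png')"
```

```text
t 5.6 p [0.4344 0.2547 0.2328] F [-0.6  0.7 -2.1] op 0.379
x [-0.006 -0.    -1.   ] y [ 0.266 -0.964 -0.001] z [-0.964 -0.266  0.006] q [ 0.33 -0.09  2.    0.    1.24  1.63]
shift units [-0.062  5.134 -1.865]
rotvec [-0.19  0.35  0.07]
rotvec [ 1.7981e+02  1.1000e-01 -5.4000e-01]
rotvec [ 1.7981e+02  1.1000e-01 -5.4000e-01]
```

View pics/s6.png

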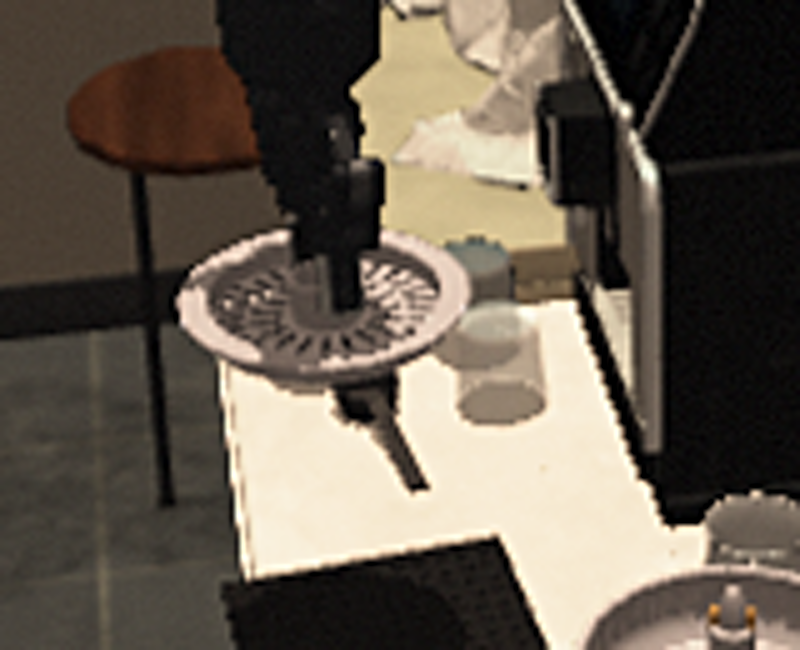

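The strainer is held clear and level in view, flange centre about crop (325,305). Carrying it to the juicer.

>>> drive_tool(
  series=[
    [[0, 0.4, -0.15], [0, 0, 0]],
    [[0, 0.7, -0.25], [0, 0, 0]],
    [[0, 0.8, -0.3], [0, 0, 0]],
    [[0, 0.8, -0.3], [0, 0, 0]],
    [[0, 0.8, -0.3], [0, 0, 0]],
  ],
)

```text
time: 6.15
eef_pos: [0.5393, 0.1025, 0.2186]
tcp_rot: [-0.691, -0.099, 0.709, -0.097]
contact_force: [-0.0, 0.8, -2.0]
opening: 0.387
```

>>> drive_tool(
  series=[
    [[0, 0.7, -0.25], [0, 0, 0]],
    [[0, 0.5, -0.2], [0, 0, 0]],
    [[0, 0.2, -0.05], [0, 0, 0]],
    [[0, 0, 0], [0, 0, 0]],
    [[0, 0, 0], [0, 0, 0]],
  ],
)

```text
time: 6.65
eef_pos: [0.5802, 0.0356, 0.2034]
tcp_rot: [-0.684, -0.099, 0.717, -0.093]
contact_force: [-0.0, 0.2, -1.8]
opening: 0.383
```

```bash
python3 -c "
from h import *
to([.5925,.032,.2],-74.4)
s=cam('side');crop(s,220,90,130,110,6,'s7.png');crop(cam('top'),210,120,120,120,5,'t7.png')"
```

```text
t 6.65 p [0.5802 0.0356 0.2034] F [-0.   0.2 -1.8] op 0.383
x [-0.048  0.002 -0.999] y [ 0.268 -0.963 -0.014] z [-0.962 -0.268  0.046] q [-0.11  0.14  1.82 -0.    1.23  1.19]
shift units [ 0.056  0.135 -0.22 ]
rotvec [-0.04  2.61  0.83]
rotvec [179.9   1.3  -4.1]
rotvec [179.9   1.3  -4.1]
```

View pics/s7.png

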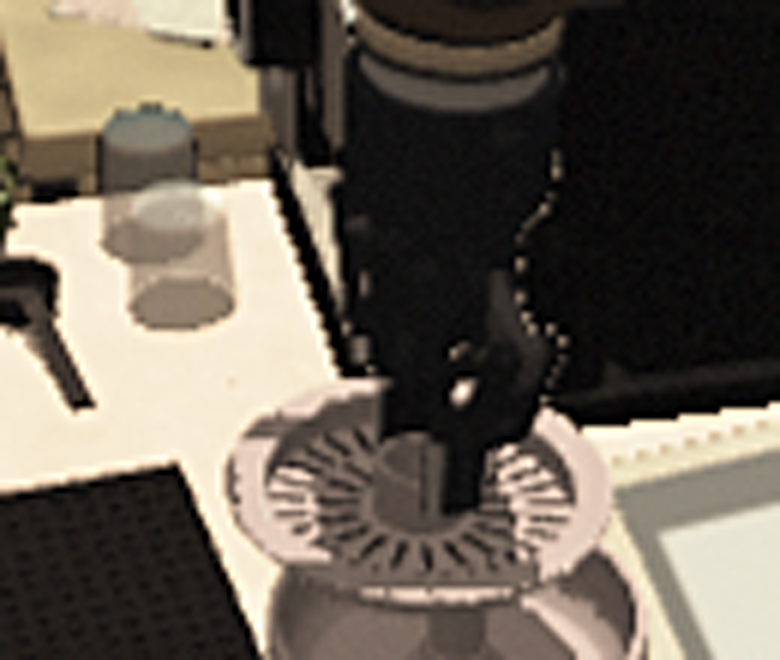

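View pics/t7.png

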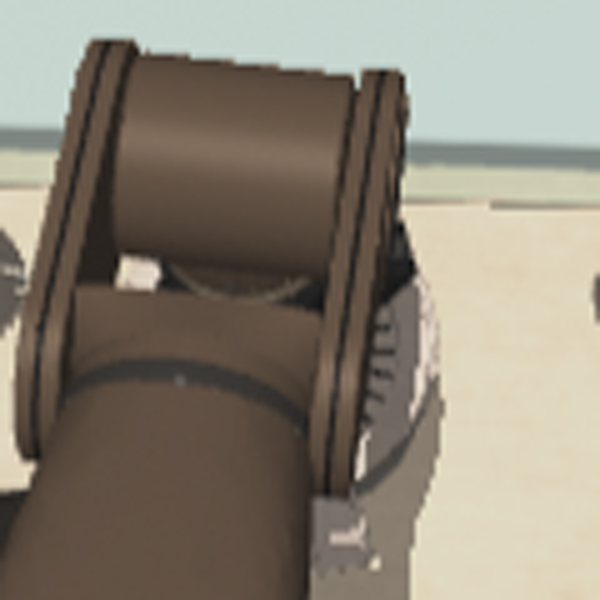

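The z dropped and the tool tilted 2.7° during the carry. Correcting both before lowering.

>>> drive_tool(
  series=[
    [[-0.3, 0, 0], [0, 2.6, 0.8]],
    [[-0.1, 0.1, -0.2], [0, 0, 0]],
    [[0, 0, 0], [0, 0, 0]],
  ],
)

```text
time: 7.05
eef_pos: [0.5908, 0.0373, 0.2242]
tcp_rot: [0.701, 0.098, -0.7, 0.097]
contact_force: [-0.6, -0.2, -1.0]
opening: 0.383
```

```bash
python3 -c "
from h import *
to([.5925,.032,.21],-74.4)
s=cam('side');crop(s,220,90,130,110,6,'s8.png')"
```

```text
t 7.05 p [0.5908 0.0373 0.2242] F [-0.6 -0.2 -1. ] op 0.383
x [ 0.001  0.001 -1.   ] y [ 0.274 -0.962 -0.001] z [-0.962 -0.274 -0.001] q [-0.11  0.12  1.8   0.    1.22  1.18]
shift units [ 0.284  0.111 -0.003]
rotvec [ 0.29 -0.05  0.04]
rotvec [-1.7971e+02 -6.0000e-02 -8.0000e-02]
rotvec [-1.7971e+02 -6.0000e-02 -8.0000e-02]
```

View pics/s8.png

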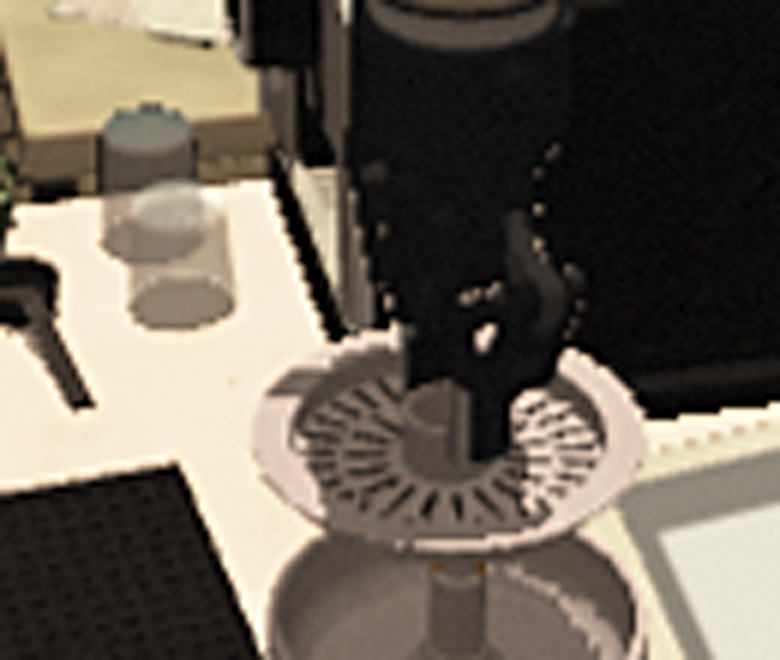

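```bash
cat > f.py <<'E'
from m import *
def fs(l,r,a,b,o,k,z,w=(1,1,0,1),rr=.074):
    e=E(l,r,a,b,o,k);f=lambda p:(ext(s,[p[0],p[1],z],rr)-e)*w
    q=least_squares(f,[.59,.03]);print("FS",q.x.round(4),f(q.x).round(2))
E
python3 -c "
from f import *
fs(253,648,320,552,(220,90),6,.2165)" | grep FS
```

```text
FS [0.5899 0.0384] [-0.09  0.09  0.   -0.02]
```

>>> drive_tool(
  series=[
    [[0.1, 0.11, 0], [0.3, 0, 0]],
    [[0.1, 0, 0], [0, 0, 0]],
    [[0, 0, 0], [0, 0, 0]],
  ],
)

```text
time: 7.5
eef_pos: [0.5905, 0.0317, 0.2103]
tcp_rot: [-0.699, -0.096, 0.703, -0.095]
contact_force: [-0.1, -0.6, -2.6]
opening: 0.383
```

```bash
python3 -c "
from h import *
to([.5925,.032,.144],-74.4)
s=cam('side');crop(s,220,90,130,110,6,'s9.png')"
```

```text
t 7.5 p [0.5905 0.0317 0.2103] F [-0.1 -0.6 -2.6] op 0.383
x [-0.006  0.001 -1.   ] y [ 0.268 -0.963 -0.003] z [-0.963 -0.268  0.005] q [-0.12  0.13  1.81  0.    1.2   1.18]
shift units [ 1.326  0.008 -0.047]
rotvec [-0.05  0.29  0.17]
rotvec [179.95   0.26  -0.45]
rotvec [179.95   0.26  -0.45]
```

View pics/s9.png

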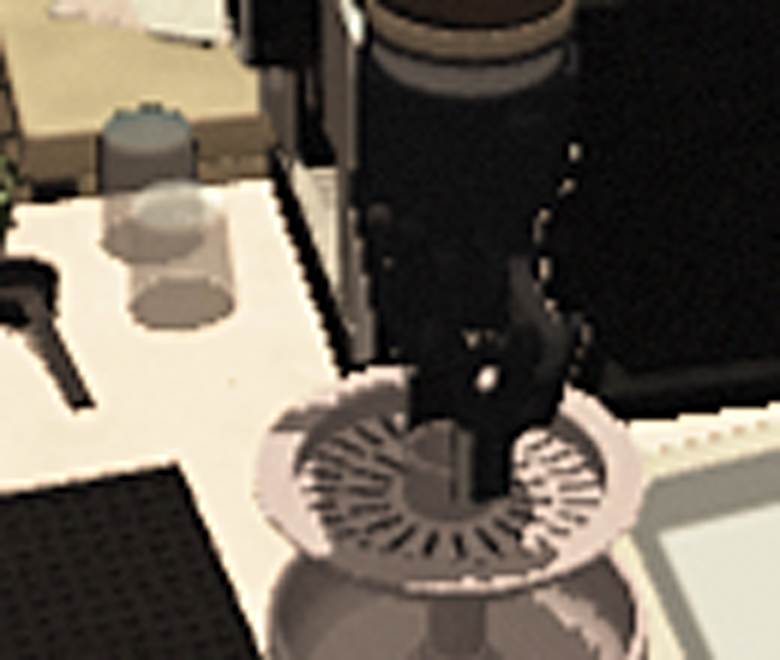

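>>> drive_tool(
  series=[
    [[0.2, 0, -0.05], [0, 0.3, 0.1]],
    [[0.2, 0, 0], [0, 0, 0]],
    [[0, 0, 0], [0, 0, 0]],
  ],
)

```text
time: 7.85
eef_pos: [0.5929, 0.0322, 0.1884]
tcp_rot: [0.701, 0.096, -0.701, 0.095]
contact_force: [-0.4, 0.5, -1.9]
opening: 0.38
```

```bash
python3 -c "
from h import *
to([.5925,.032,.144],-74.4)
s=cam('side');crop(s,220,90,130,110,6,'s10.png')"
```

```text
t 7.85 p [0.5929 0.0322 0.1884] F [-0.4  0.5 -1.9] op 0.38
x [-0.     0.001 -1.   ] y [ 0.268 -0.964 -0.001] z [-0.964 -0.268 -0.   ] q [-0.12  0.16  1.83  0.    1.15  1.18]
shift units [0.888 0.003 0.009]
rotvec [-0.07 -0.01  0.06]
rotvec [1.7993e+02 1.0000e-01 2.0000e-02]
rotvec [1.7993e+02 1.0000e-01 2.0000e-02]
```

View pics/s10.png

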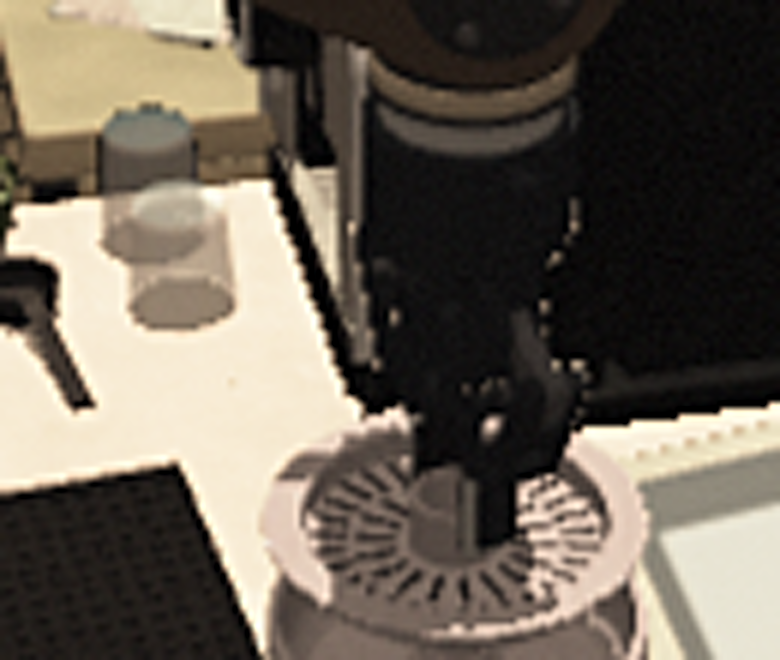

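The tube is over the shaft with no contact force. Lowering further.

>>> drive_tool(
  series=[
    [[0.2, 0, 0], [0, 0, 0]],
    [[0.2, 0, 0], [0, 0, 0]],
    [[0.2, 0, 0], [0, 0, 0]],
    [[0, 0, 0], [0, 0, 0]],
  ],
)

```text
time: 8.3
eef_pos: [0.5933, 0.0323, 0.1566]
tcp_rot: [0.701, 0.096, -0.7, 0.095]
contact_force: [0.0, -0.2, -1.7]
opening: 0.379
```

```bash
python3 -c "
from h import *
to([.5925,.032,.144],-74.4)"
```

```text
t 8.3 p [0.5933 0.0323 0.1566] F [ 0.  -0.2 -1.7] op 0.379
x [ 0.001  0.001 -1.   ] y [ 0.268 -0.963 -0.001] z [-0.963 -0.268 -0.001] q [-0.12  0.19  1.85  0.    1.09  1.18]
shift units [0.251 0.002 0.017]
rotvec [-0.06 -0.08  0.04]
rotvec [1.7994e+02 7.0000e-02 1.2000e-01]
rotvec [1.7994e+02 7.0000e-02 1.2000e-01]
```

>>> drive_tool(
  series=[
    [[0.1, 0, 0.01], [0, 0, 0]],
    [[0.08, 0, 0], [0, 0, 0]],
    [[0.05, 0, 0], [0, 0, 0]],
    [[0.04, 0, 0], [0, 0, 0]],
    [[0, 0, 0], [0, 0, 0]],
  ],
)

```text
time: 8.8
eef_pos: [0.5936, 0.0321, 0.145]
tcp_rot: [0.701, 0.096, -0.7, 0.096]
contact_force: [0.6, 0.3, -0.8]
opening: 0.377
```

```bash
python3 -c "
from h import *
to([.5925,.032,.144],-74.4)
s=cam('side');crop(s,220,110,130,110,6,'s11.png')"
```

```text
t 8.8 p [0.5936 0.0321 0.145 ] F [ 0.6  0.3 -0.8] op 0.377
x [ 0.002  0.001 -1.   ] y [ 0.268 -0.963 -0.   ] z [-0.963 -0.268 -0.002] q [-0.12  0.21  1.86  0.    1.07  1.18]
shift units [ 0.019 -0.004  0.022]
rotvec [-0.05 -0.12  0.01]
rotvec [1.7995e+02 1.0000e-02 1.9000e-01]
rotvec [1.7995e+02 1.0000e-02 1.9000e-01]
```

View pics/s11.png

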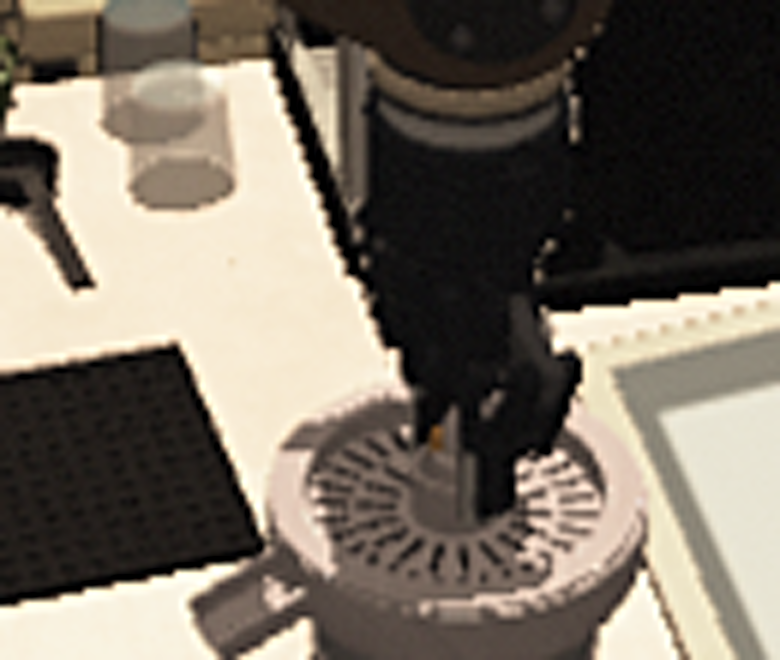

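The flange lies on or nearly on the rim, with the key tip visible at crop (437,440). Releasing with a small opening.

>>> drive_tool(
  series=[
    [[0.03, 0, 0.02], [0, 0, 0]],
    [[0, 0, 0], [0, 0, 0]],
  ],
)

```text
time: 9.05
eef_pos: [0.5936, 0.0319, 0.1443]
tcp_rot: [0.702, 0.096, -0.699, 0.096]
contact_force: [0.1, -0.3, -1.9]
opening: 0.383
```

>>> drive_tool(
  series=[
    [[0, 0, 0], [0, 0, 0]],
    [[0, 0, 0], [0, 0, 0]],
    [[0, 0, 0], [0, 0, 0]],
  ],
  grip=0.1,
)

```text
time: 9.35
eef_pos: [0.5938, 0.0317, 0.1445]
tcp_rot: [0.703, 0.096, -0.699, 0.096]
contact_force: [0.5, 0.1, 0.1]
opening: 0.552
```

>>> drive_tool(
  series=[
    [[-0.3, 0, 0], [0, 0, 0]],
    [[-0.5, 0, 0], [0, 0, 0]],
    [[-0.7, 0, 0], [0, 0, 0]],
    [[-0.7, 0, 0], [0, 0, 0]],
    [[0, 0, 0], [0, 0, 0]],
  ],
)

```text
time: 9.85
eef_pos: [0.5931, 0.0315, 0.2615]
tcp_rot: [0.703, 0.095, -0.699, 0.096]
contact_force: [0.8, -0.4, 0.3]
opening: 0.55
```

```bash
python3 -c "
from h import *
to([.523,-.311,.2],-74.4)
s=cam('side');crop(s,220,110,130,110,6,'s12.png')"
```

```text
t 9.85 p [0.5931 0.0315 0.2615] F [ 0.8 -0.4  0.3] op 0.55
x [ 0.006  0.    -1.   ] y [ 0.268 -0.963  0.001] z [-0.963 -0.268 -0.006] q [-0.12  0.09  1.77  0.    1.28  1.18]
shift units [1.22  6.223 3.193]
rotvec [-0.06 -0.32 -0.07]
rotvec [ 1.7994e+02 -1.1000e-01  5.0000e-01]
rotvec [ 1.7994e+02 -1.1000e-01  5.0000e-01]
```

View pics/s12.png

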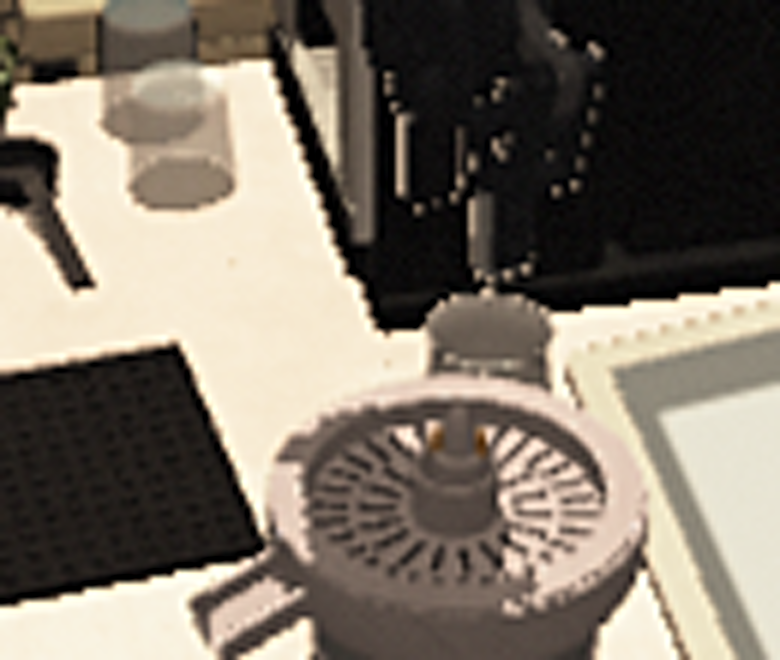

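The strainer is seated: rim and flange coincide, and the shaft and brass key tips show at crop (437,438) and (481,440). Moving to the large cone.

>>> drive_tool(
  series=[
    [[0, 0.85, 0.4], [0, 0, 0]],
    [[0, 0.85, 0.45], [0, 0, 0]],
    [[0, 0.85, 0.45], [0, 0, 0]],
    [[0, 0.85, 0.45], [0, 0, 0]],
    [[0, 0.85, 0.45], [0, 0, 0]],
  ],
  grip=1,
)

```text
time: 10.4
eef_pos: [0.5417, -0.2029, 0.256]
tcp_rot: [0.7, 0.102, -0.7, 0.099]
contact_force: [0.4, -0.2, -0.2]
opening: 1.0
```

>>> drive_tool(
  series=[
    [[0, 0.8, 0.45], [0, 0, 0]],
    [[0, 0.7, 0.35], [0, 0, 0]],
    [[0, 0.3, 0.15], [0, 0, 0]],
    [[0, 0, 0], [0, 0, 0]],
  ],
)

```text
time: 10.8
eef_pos: [0.5163, -0.3105, 0.2512]
tcp_rot: [-0.699, -0.1, 0.702, -0.094]
contact_force: [-0.1, 0.6, -0.1]
opening: 0.998
```

```bash
python3 -c "
from h import *
to([.523,-.311,.14],-74.4)"
```

```text
t 10.8 p [ 0.5163 -0.3105  0.2512] F [-0.1  0.6 -0.1] op 0.998
x [-0.006  0.008 -1.   ] y [ 0.273 -0.962 -0.009] z [-0.962 -0.273  0.004] q [-0.71  0.13  1.75  0.    1.28  0.58]
shift units [ 2.224  0.066 -0.135]
rotvec [0.24 0.21 0.52]
rotvec [-179.76   -0.81    0.33]
rotvec [-179.76   -0.81    0.33]
```

>>> drive_tool(
  series=[
    [[0.4, 0.07, -0.13], [0.2, 0.2, 0.5]],
    [[0.7, 0, 0], [0, 0, 0]],
    [[0.7, 0, 0], [0, 0, 0]],
    [[0.4, 0, 0], [0, 0, 0]],
    [[0, 0, 0], [0, 0, 0]],
  ],
)

```text
time: 11.3
eef_pos: [0.5257, -0.3044, 0.1375]
tcp_rot: [0.701, 0.099, -0.7, 0.096]
contact_force: [-0.5, -0.1, 0.1]
opening: 0.999
```

```bash
python3 -c "
from h import *
to([.523,-.311,.04],-74.4)
s=cam('side');crop(s,240,240,130,150,4,'s13.png');crop(cam('top'),320,150,120,110,6,'t13.png')"
```

```text
t 11.3 p [ 0.5257 -0.3044  0.1375] F [-0.5 -0.1  0.1] op 0.999
x [ 0.001  0.004 -1.   ] y [ 0.274 -0.962 -0.004] z [-0.962 -0.274 -0.002] q [-0.69  0.25  1.83  0.    1.07  0.6 ]
shift units [1.95  0.12  0.091]
rotvec [ 0.29 -0.1   0.21]
rotvec [-1.7971e+02 -3.2000e-01 -1.5000e-01]
rotvec [-1.7971e+02 -3.2000e-01 -1.5000e-01]
```

View pics/s13.png

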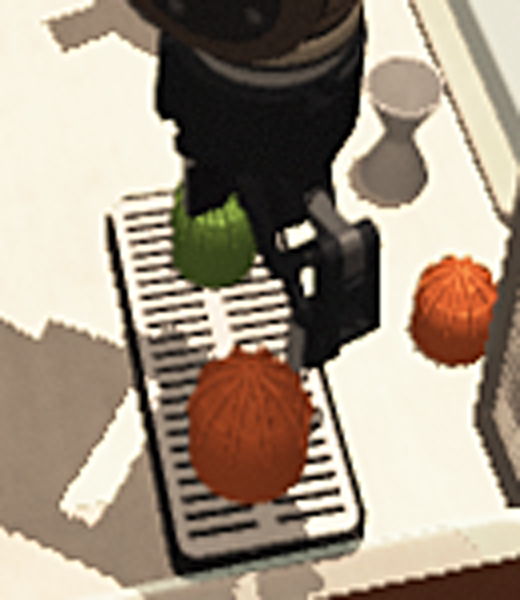

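View pics/t13.png

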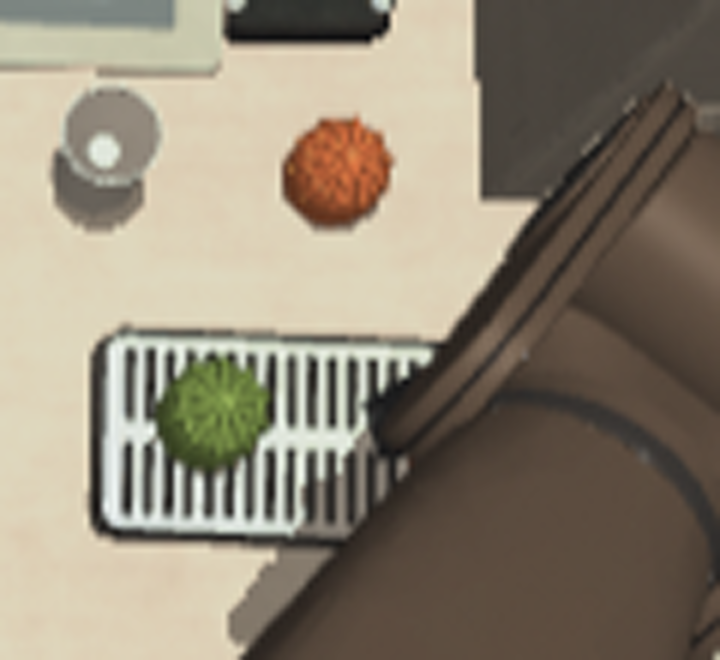

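>>> drive_tool(
  series=[
    [[0.3, 0.12, 0.09], [0.3, -0.1, 0.2]],
    [[0.5, 0, 0], [0, 0, 0]],
    [[0.4, 0, 0], [0, 0, 0]],
    [[0, 0, 0], [0, 0, 0]],
  ],
)

```text
time: 11.8
eef_pos: [0.529, -0.316, 0.0856]
tcp_rot: [0.705, 0.091, -0.696, 0.102]
contact_force: [-0.5, -0.3, -0.6]
opening: 1.004
```

```bash
python3 -c "
from h import *
to([.523,-.311,.032],-74.4)
s=cam('side');crop(s,240,240,130,150,4,'s14.png')"
```

```text
t 11.8 p [ 0.529  -0.316   0.0856] F [-0.5 -0.3 -0.6] op 1.004
x [ 0.015 -0.014 -1.   ] y [ 0.27  -0.963  0.017] z [-0.963 -0.27  -0.011] q [-0.7   0.32  1.84 -0.    0.96  0.6 ]
shift units [ 1.068 -0.146  0.1  ]
rotvec [ 0.06 -0.62 -0.98]
rotvec [-179.93    1.54   -0.97]
rotvec [-179.93    1.54   -0.97]
```

View pics/s14.png

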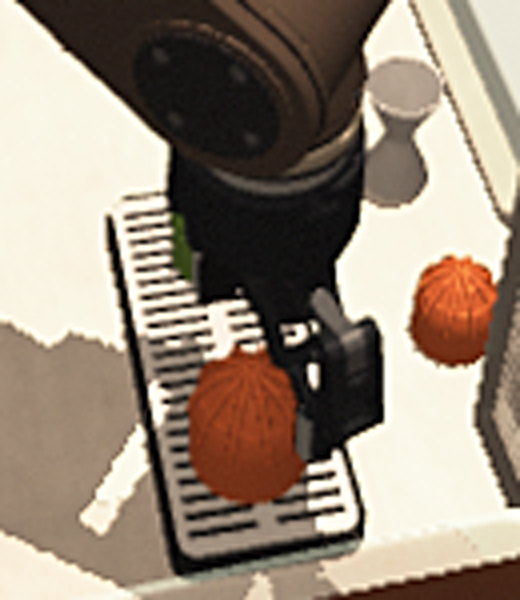

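>>> drive_tool(
  series=[
    [[0.1, -0.15, 0.1], [0, -0.6, -1.0]],
    [[0.1, 0, 0], [0, 0, 0]],
    [[0, 0, 0], [0, 0, 0]],
  ],
)

```text
time: 12.15
eef_pos: [0.5244, -0.3122, 0.0804]
tcp_rot: [0.702, 0.094, -0.699, 0.098]
contact_force: [0.1, 0.1, -0.4]
opening: 1.001
```

```bash
python3 -c "
from h import *
_=to([.523,-.311,.032],-74.4)
S,R=st()
s=cam('side')
im=s['img'].copy()
th=np.linspace(0,6.28,200)
def dr(X,col):
    q=proj(s,X).round().astype(int); im[q[1],q[0]]=col
for z in(.018,.05):
    for a in th: dr(np.array([.523+.029*np.cos(a),-.311+.029*np.sin(a),z]),(0,0,255))
p=S['eef_pos']
for sg in(1,-1):
  for w in np.linspace(-.011,.011,20):
    for x in (.0,-.02): dr(p+R@[x,sg*.0425,w],(0,255,0))
s['img']=im;crop(s,240,240,130,150,4,'s15.png')"
```

```text
t 12.15 p [ 0.5244 -0.3122  0.0804] F [ 0.1  0.1 -0.4] op 1.001
x [ 0.006 -0.005 -1.   ] y [ 0.27  -0.963  0.006] z [-0.963 -0.27  -0.005] q [-0.7   0.32  1.85  0.    0.96  0.59]
shift units [ 0.968 -0.037  0.025]
rotvec [ 0.05 -0.27 -0.35]
rotvec [-179.95    0.54   -0.42]
rotvec [-179.95    0.54   -0.42]
t 12.15 p [ 0.5244 -0.3122  0.0804] F [ 0.1  0.1 -0.4] op 1.001
x [ 0.006 -0.005 -1.   ] y [ 0.27  -0.963  0.006] z [-0.963 -0.27  -0.005] q [-0.7   0.32  1.85  0.    0.96  0.59]
```

View pics/s15.png

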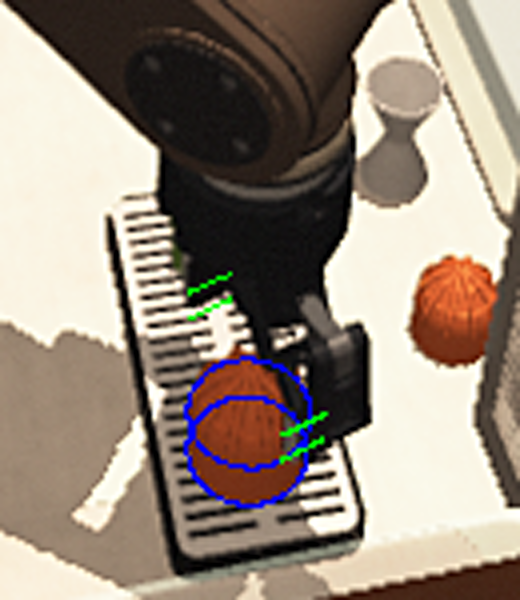

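The cone model (blue) and finger projection (green) match the picture. Descending.

>>> drive_tool(
  series=[
    [[0.3, -0.04, 0.02], [0, -0.3, -0.3]],
    [[0.3, 0, 0], [0, 0, 0]],
    [[0.2, 0, 0], [0, 0, 0]],
    [[0, 0, 0], [0, 0, 0]],
  ],
)

```text
time: 12.6
eef_pos: [0.5233, -0.3108, 0.0379]
tcp_rot: [0.701, 0.096, -0.7, 0.097]
contact_force: [0.2, -0.4, 0.1]
opening: 0.998
```

```bash
python3 -c "
from h import *
_=to([.523,-.311,.032],-74.4)"
```

```text
t 12.6 p [ 0.5233 -0.3108  0.0379] F [ 0.2 -0.4  0.1] op 0.998
x [ 0.    -0.002 -1.   ] y [ 0.27  -0.963  0.002] z [-0.963 -0.27   0.   ] q [-0.7   0.39  1.86 -0.    0.89  0.6 ]
shift units [0.118 0.002 0.006]
rotvec [ 0.05  0.01 -0.1 ]
rotvec [-1.7995e+02  1.6000e-01  1.0000e-02]
rotvec [-1.7995e+02  1.6000e-01  1.0000e-02]
```

>>> drive_tool(
  series=[
    [[0.09, 0, 0], [0, 0, 0]],
    [[0, 0, 0], [0, 0, 0]],
  ],
)

```text
time: 12.8
eef_pos: [0.5229, -0.3105, 0.0319]
tcp_rot: [-0.7, -0.096, 0.701, -0.096]
contact_force: [-0.4, 0.7, 0.3]
opening: 1.001
```

>>> drive_tool(
  series=[
    [[0, 0, 0], [0, 0, 0]],
    [[0, 0, 0], [0, 0, 0]],
    [[0, 0, 0], [0, 0, 0]],
    [[0, 0, 0], [0, 0, 0]],
    [[0, 0, 0], [0, 0, 0]],
  ],
  grip=-1,
  newtons=40,
)

```text
time: 13.3
eef_pos: [0.5236, -0.3112, 0.033]
tcp_rot: [0.701, 0.095, -0.7, 0.097]
contact_force: [0.7, -0.2, -0.9]
opening: 0.671
```

```bash
python3 -c "
from h import *
_=to([.523,-.311,.032],-74.4)
crop(cam('side'),240,240,130,150,4,'s16.png')"
```

```text
t 13.3 p [ 0.5236 -0.3112  0.033 ] F [ 0.7 -0.2 -0.9] op 0.671
x [ 0.001 -0.002 -1.   ] y [ 0.27  -0.963  0.003] z [-0.963 -0.27  -0.   ] q [-0.7   0.39  1.86 -0.    0.88  0.6 ]
shift units [ 0.019 -0.006  0.01 ]
rotvec [ 0.06 -0.01 -0.15]
rotvec [-1.7994e+02  2.3000e-01 -2.0000e-02]
rotvec [-1.7994e+02  2.3000e-01 -2.0000e-02]
```

View pics/s16.png

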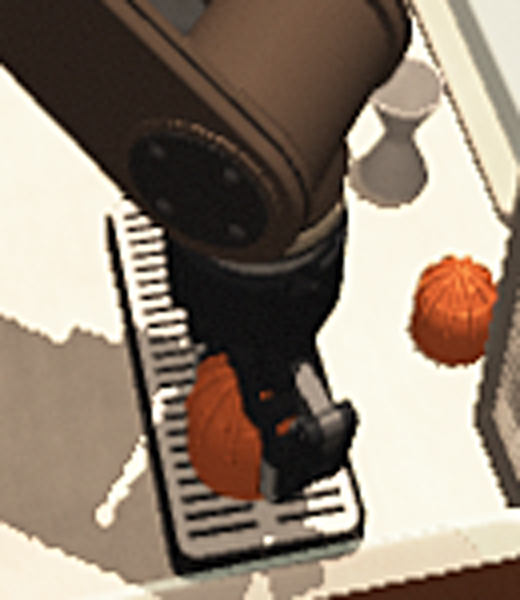

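Opening 0.671 (57 mm), so the skirt is held. Lifting straight up.

>>> drive_tool(
  series=[
    [[-0.3, 0, 0], [0, 0, 0]],
    [[-0.6, 0, 0], [0, 0, 0]],
    [[-0.7, 0, 0], [0, 0, 0]],
    [[-0.8, 0, 0], [0, 0, 0]],
    [[-0.8, 0, 0], [0, 0, 0]],
  ],
)

```text
time: 13.85
eef_pos: [0.5191, -0.3072, 0.192]
tcp_rot: [-0.696, -0.1, 0.705, -0.092]
contact_force: [0.4, -0.9, -1.8]
opening: 0.671
```

>>> drive_tool(
  series=[
    [[-0.8, 0, 0], [0, 0, 0]],
    [[-0.3, 0, 0], [0, 0, 0]],
    [[0, 0, 0], [0, 0, 0]],
  ],
)

```text
time: 14.15
eef_pos: [0.5219, -0.3092, 0.2611]
tcp_rot: [-0.7, -0.096, 0.701, -0.097]
contact_force: [1.3, -0.5, -2.2]
opening: 0.668
```

```bash
python3 -c "
from h import *
_=to([.5925,.032,.25],-74.4)
crop(cam('side'),240,150,130,150,4,'s17.png')"
```

```text
t 14.15 p [ 0.5219 -0.3092  0.2611] F [ 1.3 -0.5 -2.2] op 0.668
x [-0.001 -0.001 -1.   ] y [ 0.27  -0.963  0.001] z [-0.963 -0.27   0.001] q [-0.7   0.12  1.73 -0.    1.29  0.6 ]
shift units [ 0.214 -6.189 -3.203]
rotvec [ 0.07  0.04 -0.04]
rotvec [-1.7993e+02  7.0000e-02  7.0000e-02]
rotvec [-1.7993e+02  7.0000e-02  7.0000e-02]
```

View pics/s17.png

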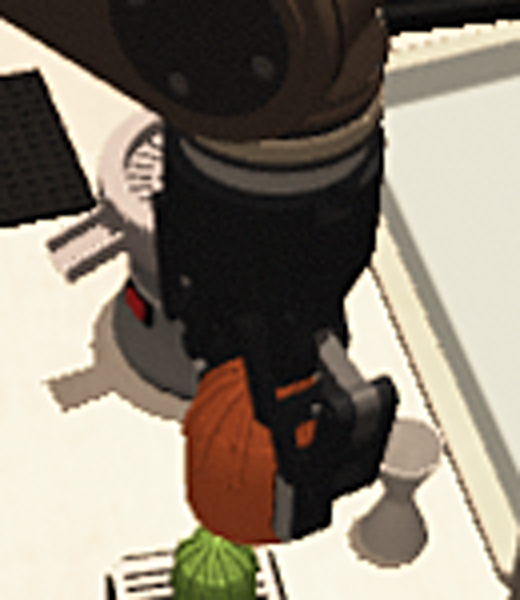

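The cone is lifted and upright, and the green cone below is undisturbed. Carrying to the shaft.

>>> drive_tool(
  series=[
    [[0, -0.4, -0.2], [0, 0, 0]],
    [[0, -0.7, -0.4], [0, 0, 0]],
    [[0, -0.8, -0.4], [0, 0, 0]],
    [[0, -0.8, -0.45], [0, 0, 0]],
    [[0, -0.8, -0.4], [0, 0, 0]],
  ],
)

```text
time: 14.7
eef_pos: [0.5604, -0.1137, 0.2515]
tcp_rot: [-0.697, -0.095, 0.705, -0.09]
contact_force: [-0.2, -0.1, -1.6]
opening: 0.674
```

>>> drive_tool(
  series=[
    [[0, -0.8, -0.4], [0, 0, 0]],
    [[0, -0.8, -0.4], [0, 0, 0]],
    [[0, -0.5, -0.25], [0, 0, 0]],
    [[0, -0.2, -0.1], [0, 0, 0]],
    [[0, 0, 0], [0, 0, 0]],
  ],
)

```text
time: 15.2
eef_pos: [0.5812, 0.0238, 0.241]
tcp_rot: [-0.69, -0.099, 0.711, -0.09]
contact_force: [0.5, 0.2, -1.6]
opening: 0.67
```

```bash
python3 -c "
from h import *
_=to([.5925,.032,.225],-74.4)"
```

```text
t 15.2 p [0.5812 0.0238 0.241 ] F [ 0.5  0.2 -1.6] op 0.67
x [-0.031  0.009 -0.999] y [ 0.266 -0.964 -0.016] z [-0.964 -0.266  0.027] q [-0.14  0.1   1.8   0.    1.28  1.16]
shift units [ 0.314 -0.094 -0.27 ]
rotvec [-0.18  1.56  0.95]
rotvec [179.8    1.49  -2.44]
rotvec [179.8    1.49  -2.44]
```

>>> drive_tool(
  series=[
    [[0, -0.1, -0.2], [0, 1.5, 0.9]],
    [[0.2, 0, 0], [0, 0, 0]],
    [[0, 0, 0], [0, 0, 0]],
  ],
)

```text
time: 15.5
eef_pos: [0.5877, 0.0283, 0.2267]
tcp_rot: [-0.698, -0.094, 0.703, -0.094]
contact_force: [-1.1, -0.1, -2.8]
opening: 0.667
```

```bash
python3 -c "
from h import *
_=to([.5925,.032,.21],-74.4)
crop(cam('side'),220,90,130,110,6,'s18.png')"
```

```text
t 15.5 p [0.5877 0.0283 0.2267] F [-1.1 -0.1 -2.8] op 0.667
x [-0.007 -0.001 -1.   ] y [ 0.264 -0.964 -0.001] z [-0.964 -0.264  0.007] q [-0.12  0.11  1.81 -0.    1.23  1.18]
shift units [ 0.334 -0.046 -0.114]
rotvec [-0.29  0.41  0.04]
rotvec [ 1.7971e+02  7.0000e-02 -6.5000e-01]
rotvec [ 1.7971e+02  7.0000e-02 -6.5000e-01]
```

View pics/s18.png

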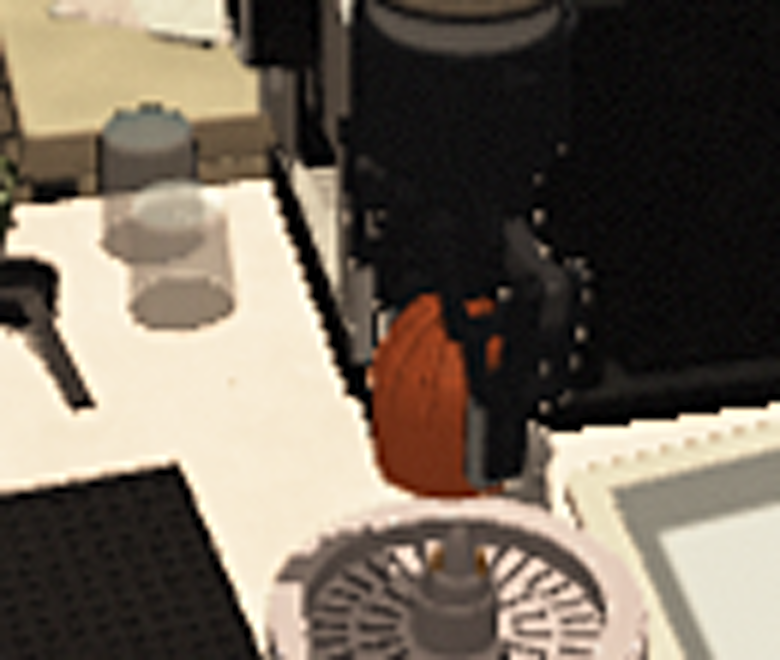

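```bash
python3 - <<'E' | grep -v "^[(\[a-z]"
from m import *
o=(220,90)
def U(q): return ((q[0]+.5-220)*6-.5).round(1),((q[1]+.5-90)*6-.5).round(1)
e=ext(s,[.5877,.0283,.2117],.029);e2=ext(s,[.5877,.0283,.2437],.029)
print("P",U((e[0],e[3])),U((e2[0],e[3])),"vs 371,498")
for X in ([.592,.032,.175],[.593,.032,.175]):print("P shaft",U(proj(s,np.array(X))))
a=np.radians(-20.6)
for sg in(1,-1):print("P key",U(proj(s,np.array([.592+sg*.011*np.cos(a),.032+sg*.011*np.sin(a),.163]))))
E
```

```text
P (np.float64(372.8), np.float64(504.9)) (np.float64(372.4), np.float64(504.9)) vs 371,498
P shaft (np.float64(457.9), np.float64(531.0))
P shaft (np.float64(460.4), np.float64(530.6))
P key (np.float64(485.7), np.float64(558.4))
P key (np.float64(429.1), np.float64(553.6))
```

>>> drive_tool(
  series=[
    [[0.1, -0.03, -0.11], [-0.3, 0.4, 0]],
    [[0.2, 0, 0], [0, 0, 0]],
    [[0, 0, 0], [0, 0, 0]],
  ],
)

```text
time: 15.95
eef_pos: [0.5948, 0.0299, 0.2139]
tcp_rot: [0.703, 0.095, -0.699, 0.096]
contact_force: [-0.9, -1.2, -1.7]
opening: 0.667
```

```bash
python3 -c "
from h import *
_=to([.5928,.0313,.165],-74.4)
crop(cam('side'),220,90,130,110,6,'s19.png')"
```

```text
t 15.95 p [0.5948 0.0299 0.2139] F [-0.9 -1.2 -1.7] op 0.667
x [ 0.006  0.    -1.   ] y [ 0.267 -0.964  0.001] z [-0.964 -0.267 -0.006] q [-0.12  0.13  1.81  0.    1.19  1.18]
shift units [ 0.978 -0.038  0.038]
rotvec [-0.09 -0.34 -0.08]
rotvec [ 1.7991e+02 -1.2000e-01  5.3000e-01]
rotvec [ 1.7991e+02 -1.2000e-01  5.3000e-01]
```

View pics/s19.png

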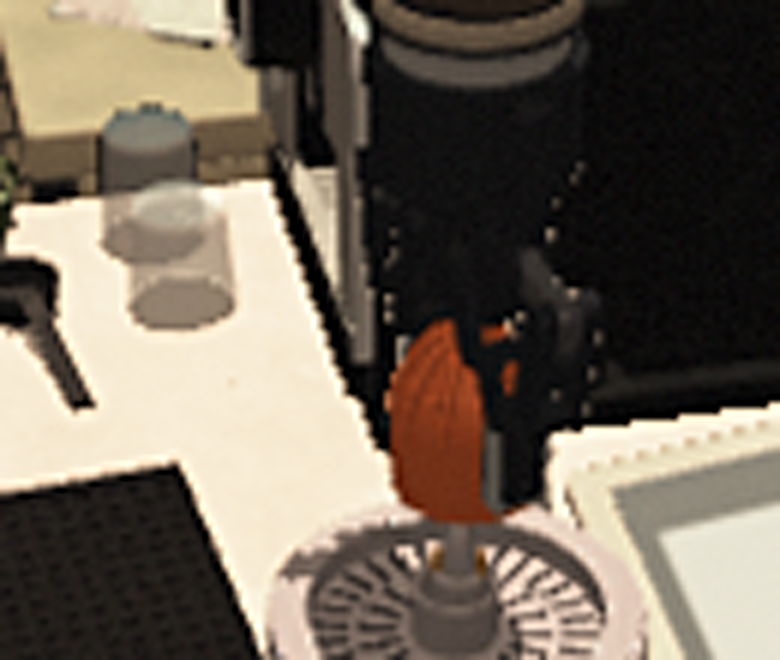

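>>> drive_tool(
  series=[
    [[0.2, -0.04, 0.03], [0, -0.3, 0]],
    [[0.2, 0, 0], [0, 0, 0]],
    [[0.2, 0, 0], [0, 0, 0]],
    [[0.15, 0, 0], [0, 0, 0]],
    [[0, 0, 0], [0, 0, 0]],
  ],
)

```text
time: 16.5
eef_pos: [0.5928, 0.0318, 0.1734]
tcp_rot: [0.701, 0.095, -0.7, 0.096]
contact_force: [0.0, -1.2, -0.9]
opening: 0.674
```

```bash
python3 -c "
from h import *
_=to([.5928,.0313,.155],-74.4)"
```

```text
t 16.5 p [0.5928 0.0318 0.1734] F [ 0.  -1.2 -0.9] op 0.674
x [ 0.001 -0.001 -1.   ] y [ 0.268 -0.963  0.001] z [-0.963 -0.268 -0.   ] q [-0.12  0.17  1.84 -0.    1.13  1.18]
shift units [0.369 0.008 0.004]
rotvec [-0.07 -0.03 -0.08]
rotvec [ 1.7993e+02 -1.3000e-01  4.0000e-02]
rotvec [ 1.7993e+02 -1.3000e-01  4.0000e-02]
```

>>> drive_tool(
  series=[
    [[0.15, 0, 0], [0, 0, 0]],
    [[0.1, 0, 0], [0, 0, 0]],
    [[0.05, 0, 0], [0, 0, 0]],
    [[0, 0, 0], [0, 0, 0]],
  ],
)

```text
time: 16.9
eef_pos: [0.593, 0.0317, 0.1571]
tcp_rot: [0.701, 0.095, -0.7, 0.096]
contact_force: [0.2, -0.6, -1.4]
opening: 0.669
```

```bash
python3 -c "
from h import *
_=to([.5928,.0313,.145],-74.4)"
```

```text
t 16.9 p [0.593  0.0317 0.1571] F [ 0.2 -0.6 -1.4] op 0.669
x [ 0.001 -0.001 -1.   ] y [ 0.268 -0.963  0.002] z [-0.963 -0.268 -0.001] q [-0.12  0.19  1.85 -0.    1.1   1.18]
shift units [0.242 0.007 0.007]
rotvec [-0.06 -0.03 -0.09]
rotvec [ 1.7994e+02 -1.4000e-01  5.0000e-02]
rotvec [ 1.7994e+02 -1.4000e-01  5.0000e-02]
```

No lateral force, so the shaft is inside the bore. Creeping down to find the key.

>>> drive_tool(
  series=[
    [[0.05, 0, 0], [0, 0, 0]],
    [[0.03, 0, 0], [0, 0, 0]],
    [[0, 0, 0], [0, 0, 0]],
  ],
)

```text
time: 17.2
eef_pos: [0.5936, 0.0317, 0.1537]
tcp_rot: [0.701, 0.095, -0.7, 0.096]
contact_force: [0.2, -1.0, -0.8]
opening: 0.673
```

>>> drive_tool(
  series=[
    [[0.04, 0, 0], [0, 0, 0]],
    [[0.02, 0, 0], [0, 0, 0]],
    [[0, 0, 0], [0, 0, 0]],
  ],
)

```text
time: 17.5
eef_pos: [0.5943, 0.0321, 0.1526]
tcp_rot: [0.702, 0.095, -0.699, 0.096]
contact_force: [-1.4, 1.3, -0.1]
opening: 0.672
```

>>> drive_tool(
  series=[
    [[0.05, 0, 0.01], [0, 0, 0]],
    [[0.05, 0, 0], [0, 0, 0]],
    [[0, 0, 0], [0, 0, 0]],
  ],
)

```text
time: 17.8
eef_pos: [0.5953, 0.033, 0.1505]
tcp_rot: [0.704, 0.095, -0.698, 0.095]
contact_force: [-0.8, 0.1, -1.9]
opening: 0.669
```

```bash
python3 -c "
from h import *
_=to([.5928,.0313,.145],-74.4)"
```

```text
t 17.8 p [0.5953 0.033  0.1505] F [-0.8  0.1 -1.9] op 0.669
x [ 0.008  0.001 -1.   ] y [ 0.267 -0.964  0.001] z [-0.964 -0.267 -0.008] q [-0.12  0.2   1.85  0.    1.08  1.18]
shift units [0.11  0.019 0.057]
rotvec [-0.09 -0.48 -0.06]
rotvec [ 1.7991e+02 -1.0000e-01  7.5000e-01]
rotvec [ 1.7991e+02 -1.0000e-01  7.5000e-01]
```

>>> drive_tool(
  series=[
    [[0.05, 0.02, 0.05], [0, -0.5, 0]],
    [[0, 0, 0], [0, 0, 0]],
  ],
)

```text
time: 18.0
eef_pos: [0.5953, 0.033, 0.1506]
tcp_rot: [0.703, 0.096, -0.698, 0.095]
contact_force: [-1.8, 0.7, -0.1]
opening: 0.673
```

```bash
python3 -c "
from h import *
_=to([.5928,.0313,.145],-74.4)
crop(cam('side'),220,110,130,110,6,'s20.png')"
```

```text
t 18.0 p [0.5953 0.033  0.1506] F [-1.8  0.7 -0.1] op 0.673
x [ 0.006  0.002 -1.   ] y [ 0.266 -0.964 -0.001] z [-0.964 -0.266 -0.007] q [-0.12  0.2   1.85  0.    1.08  1.18]
shift units [0.111 0.02  0.058]
rotvec [-0.15 -0.39  0.04]
rotvec [1.7985e+02 6.0000e-02 6.1000e-01]
rotvec [1.7985e+02 6.0000e-02 6.1000e-01]
```

View pics/s20.png

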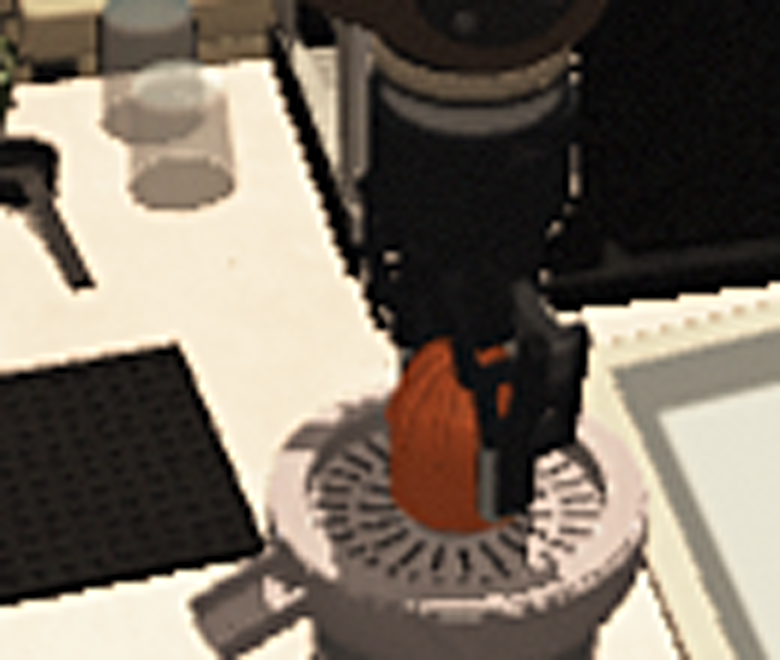

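```bash
python3 - <<'E' | grep "^P"
from m import *
def U(e): return ((e[0]+.5-220)*6-.5).round(1),((e[3]+.5-110)*6-.5).round(1)
for x,y in((.593,.032),(.5945,.033)):
  for z in(.139,.136,.129): print("P",x,y,z,U(ext(s,[x,y,z],.029)),"vs 389 531")
E
```

```text
P 0.593 0.032 0.139 (np.float64(384.8), np.float64(531.4)) vs 389 531
P 0.593 0.032 0.136 (np.float64(384.8), np.float64(537.4)) vs 389 531
P 0.593 0.032 0.129 (np.float64(384.9), np.float64(551.5)) vs 389 531
P 0.5945 0.033 0.139 (np.float64(388.0), np.float64(529.2)) vs 389 531
P 0.5945 0.033 0.136 (np.float64(388.0), np.float64(535.3)) vs 389 531
P 0.5945 0.033 0.129 (np.float64(388.0), np.float64(549.3)) vs 389 531
```

The cone rides on the key at about 0.138–0.139 m, as the picture confirms (skirt bottom at crop row 531). Now turning with light down pressure.

>>> drive_tool(
  series=[
    [[0.06, 0.01, 0.03], [5, -0.3, 0]],
    [[0.06, 0, 0.02], [5, 0, 0]],
    [[0.06, 0, 0], [5, 0, 0]],
    [[0.06, 0, 0], [5, 0, 0]],
  ],
)

```text
time: 18.55
eef_pos: [0.5961, 0.0306, 0.1438]
tcp_rot: [0.709, -0.033, -0.703, -0.032]
contact_force: [-9.4, 1.8, 21.0]
opening: 0.674
```

```bash
python3 -c "
from h import *
_=to([.5928,.0313,.145],-74.4)"
```

```text
t 18.55 p [0.5961 0.0306 0.1438] F [-9.4  1.8 21. ] op 0.674
x [ 0.008 -0.002 -1.   ] y [-0.091 -0.996  0.001] z [-0.996  0.091 -0.008] q [-0.12  0.21  1.86 -0.    1.06  1.54]
shift units [-0.025 -0.009  0.067]
rotvec [-20.82  -0.46  -0.16]
rotvec [159.18  -0.22   0.64]
rotvec [159.18  -0.22   0.64]
```

>>> drive_tool(
  series=[
    [[0, 0, 0.02], [0, 0, 0]],
    [[0, 0, 0], [0, 0, 0]],
  ],
)

```text
time: 18.75
eef_pos: [0.5952, 0.0301, 0.1442]
tcp_rot: [0.71, -0.033, -0.703, -0.032]
contact_force: [-1.1, 2.7, 1.7]
opening: 0.672
```

```bash
python3 -c "
from h import *
_=to([.5928,.0313,.145],-74.4)
crop(cam('side'),220,110,130,110,6,'s21.png')"
```

```text
t 18.75 p [0.5952 0.0301 0.1442] F [-1.1  2.7  1.7] op 0.672
x [ 0.009 -0.003 -1.   ] y [-0.092 -0.996  0.002] z [-0.996  0.092 -0.009] q [-0.12  0.21  1.86 -0.    1.06  1.55]
shift units [-0.016 -0.019  0.049]
rotvec [-20.88  -0.49  -0.22]
rotvec [159.12  -0.31   0.69]
rotvec [159.12  -0.31   0.69]
```

View pics/s21.png

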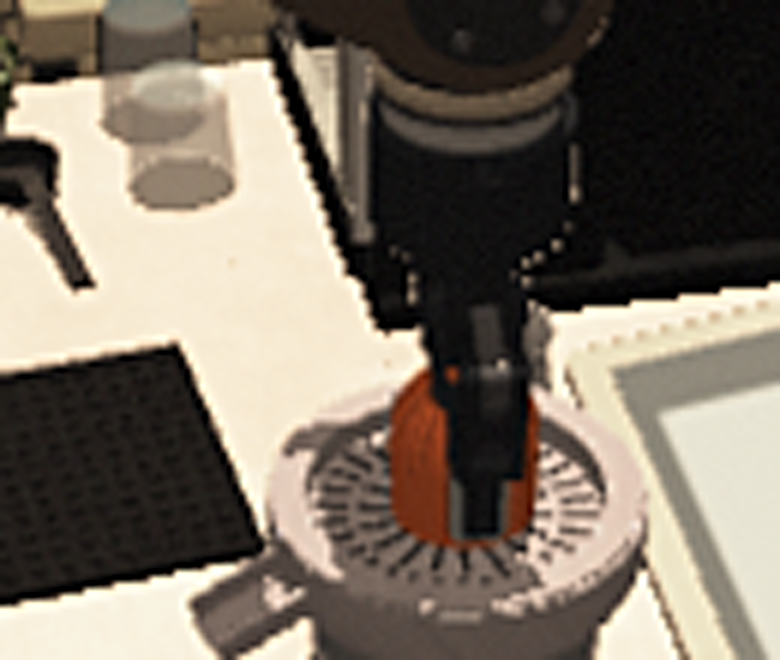

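The skirt bottom has dropped to about row 549 (the predicted home row is 550), so the cone appears home. Releasing with a partial opening and checking.

>>> drive_tool(
  series=[
    [[0, 0, 0], [0, 0, 0]],
    [[0, 0, 0], [0, 0, 0]],
    [[0, 0, 0], [0, 0, 0]],
  ],
  grip=0.65,
)

```text
time: 19.1
eef_pos: [0.5945, 0.029, 0.1421]
tcp_rot: [0.709, -0.034, -0.704, -0.03]
contact_force: [-1.1, -0.1, -0.2]
opening: 0.828
```

```bash
python3 -c "
from h import *
_=to([.5928,.0313,.145],-95)
crop(cam('side'),220,110,130,110,6,'s22.png')"
```

```text
t 19.1 p [0.5945 0.029  0.1421] F [-1.1 -0.1 -0.2] op 0.828
x [ 0.007 -0.005 -1.   ] y [-0.091 -0.996  0.005] z [-0.996  0.091 -0.007] q [-0.12  0.21  1.86 -0.    1.06  1.54]
shift units [-0.058 -0.043  0.038]
rotvec [-0.22 -0.41 -0.26]
rotvec [179.78  -0.41   0.64]
rotvec [179.78  -0.41   0.64]
```

View pics/s22.png

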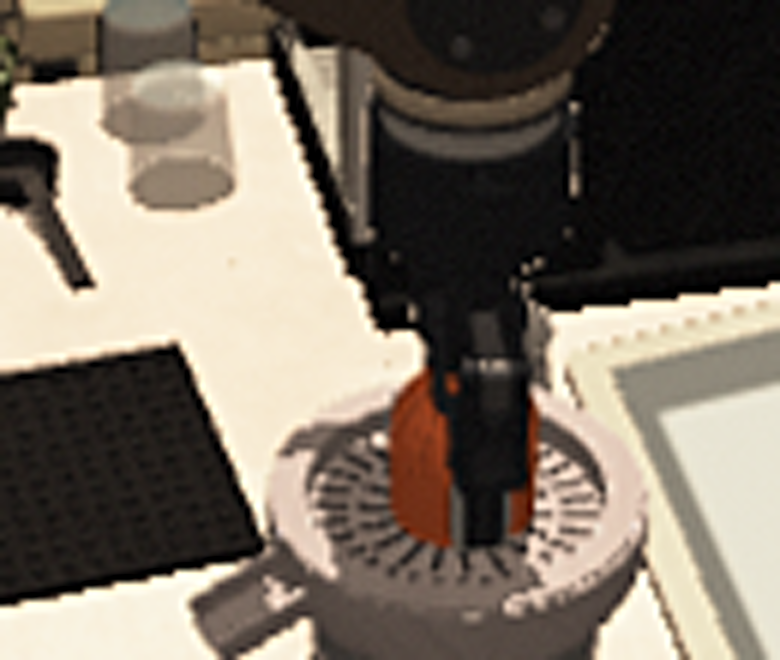

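>>> drive_tool(
  series=[
    [[-0.2, -0.03, 0.02], [0, 0, 0]],
    [[-0.3, 0, 0], [0, 0, 0]],
    [[-0.5, 0, 0], [0, 0, 0]],
    [[-0.7, 0, 0], [0, 0, 0]],
    [[-0.7, 0, 0], [0, 0, 0]],
  ],
)

```text
time: 19.65
eef_pos: [0.5898, 0.0314, 0.2626]
tcp_rot: [-0.705, 0.034, 0.708, 0.031]
contact_force: [0.4, -0.2, -1.4]
opening: 0.823
```

Run:
```python
from m import *
st()
crop(cam('side'),220,110,130,110,6,'s23.png')
def U(e): return ((e[:2]+.5-220)*6-.5).round(1),((e[3]+.5-110)*6-.5).round(1)
for x,y,z in((.593,.032,.139),(.593,.032,.132),(.593,.032,.129),(.5945,.032,.129)): print("P",z,U(ext(s,[x,y,z],.029)))
```

```text
flange [0.4368 0.2563 0.0216] [-0.2  0.3  0.3 -0.2  0.2 -0.1  0.6 -0.6]
rim [0.592  0.0323 0.1337] [ 0.1 -0.2 -0.6  0.2 -0.7  0.3  0.2  0. ]
tube (array([0.43727762, 0.25463619, 0.03442743]), array([-0.00090088,  0.09599385]), array([ 0.09525059, -0.01861152]))
shaft (array([0.59265957, 0.0313494 , 0.17805366]), array([-0.0235481 ,  0.24016591]), array([ 0.2636112 , -0.06523032]))
(624, 198) (514, 160) (array([0.58435153, 0.03601277, 0.16302703]), array([ 0.01736114, -0.18480272]), array([-0.20298314,  0.0489932 ]))
(624, 198) (551, 163) (array([0.59340034, 0.03551686, 0.15782655]), array([ 0.39692606, -3.45821214]), array([-3.79691232,  0.85330338]))
[0.58391026 0.03604705 0.163     ]
(638, 162) (514, 160) (array([0.59200757, 0.02993798, 0.16919658]), array([-0.26865037,  3.32315833]), array([ 3.6661944 , -0.97051653]))
(638, 162) (551, 163) (array([0.60114232, 0.02971721, 0.16339981]), array([-0.00775374,  0.07619754]), array([ 0.08403193, -0.02085233]))
[0.60141709 0.02971984 0.163     ]
[0.58433711 0.03388954 0.163     ]
[0.60051694 0.02796665 0.163     ]
large (array([ 0.52132102, -0.30874267,  0.09534713]), array([ 0.02697112, -0.4021622 ]), array([-0.59124444,  0.13235613]))
small (array([ 0.53315986, -0.19430029,  0.08608209]), array([ 0.02704191, -0.39127969]), array([-0.52112564,  0.11730148]))
decoy (array([ 0.6451963, -0.2527364,  0.0539468]), array([ 0.05315222, -0.40626694]), array([-0.56522079,  0.14728693]))
t 19.75 p [0.5932 0.0311 0.2693] F [ 0.5 -0.   0.7] op 0.825
x [ 0.009 -0.006 -1.   ] y [-0.091 -0.996  0.005] z [-0.996  0.091 -0.009] q [-0.12  0.09  1.76 -0.01  1.29  1.55]
P 0.139 (array([384.8, 532.9]), np.float64(531.4))
P 0.132 (array([384.9, 532.3]), np.float64(545.5))
P 0.129 (array([384.9, 532. ]), np.float64(551.5))
P 0.129 (array([388.6, 535.7]), np.float64(550.9))
```

View pics/s23.png

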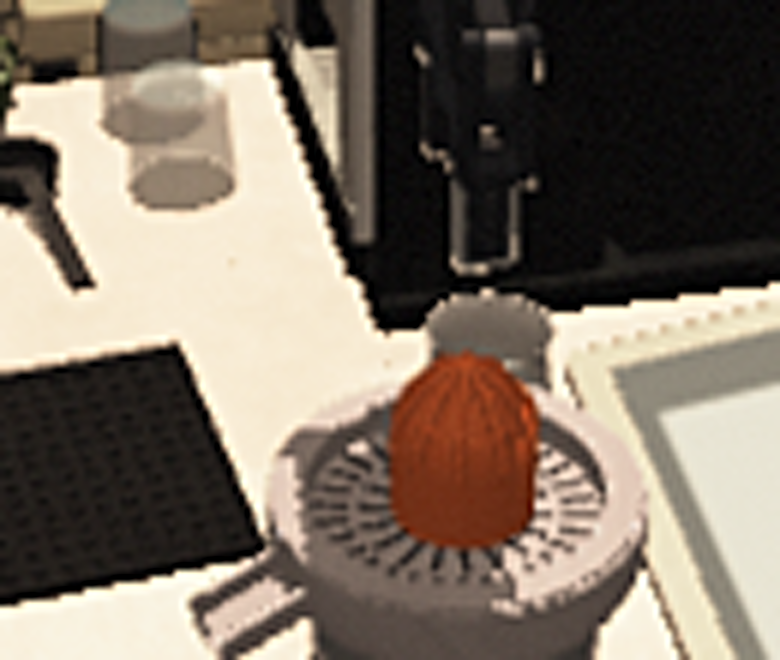

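The cone stands upright on the shaft. Its skirt bottom is at about row 549 (home 551, riding on key 531). I'll clear the arm and check from the top too.

>>> drive_tool(
  series=[
    [[-0.3, 0.8, 0], [0, 0, 0]],
    [[-0.1, 0.9, 0], [0, 0, 0]],
    [[0, 0.9, 0], [0, 0, 0]],
    [[0, 0.9, 0], [0, 0, 0]],
    [[0, 0.9, 0], [0, 0, 0]],
  ],
)

```text
time: 20.3
eef_pos: [0.5706, -0.1879, 0.2864]
tcp_rot: [0.707, -0.029, -0.706, -0.027]
contact_force: [0.7, 0.3, 0.0]
opening: 0.828
```

Run:
```python
from m import *
st()
c=cam('top');crop(c,200,120,190,130,4,'t24.png');crop(cam('side'),190,140,190,250,3,'s24.png')
def U(e): return ((e[:2]+.5-200)*4-.5).round(1),((e[2:]+.5-120)*4-.5).round(1)
for z in(.129,.139):print("P skirt",z,U(ext(t,[.593,.032,z],.029)),"apex",((proj(t,np.array([.593,.032,z+.07]))+.5-[200,120])*4))
print("P rim",U(ext(t,[.5925,.032,.1365],.074)))
```

```text
flange [0.4368 0.2563 0.0216] [-0.2  0.3  0.3 -0.2  0.2 -0.1  0.6 -0.6]
rim [0.592  0.0323 0.1337] [ 0.1 -0.2 -0.6  0.2 -0.7  0.3  0.2  0. ]
tube (array([0.43727762, 0.25463619, 0.03442743]), array([-0.00090088,  0.09599385]), array([ 0.09525059, -0.01861152]))
shaft (array([0.59265957, 0.0313494 , 0.17805366]), array([-0.0235481 ,  0.24016591]), array([ 0.2636112 , -0.06523032]))
(624, 198) (514, 160) (array([0.58435153, 0.03601277, 0.16302703]), array([ 0.01736114, -0.18480272]), array([-0.20298314,  0.0489932 ]))
(624, 198) (551, 163) (array([0.59340034, 0.03551686, 0.15782655]), array([ 0.39692606, -3.45821214]), array([-3.79691232,  0.85330338]))
[0.58391026 0.03604705 0.163     ]
(638, 162) (514, 160) (array([0.59200757, 0.02993798, 0.16919658]), array([-0.26865037,  3.32315833]), array([ 3.6661944 , -0.97051653]))
(638, 162) (551, 163) (array([0.60114232, 0.02971721, 0.16339981]), array([-0.00775374,  0.07619754]), array([ 0.08403193, -0.02085233]))
[0.60141709 0.02971984 0.163     ]
[0.58433711 0.03388954 0.163     ]
[0.60051694 0.02796665 0.163     ]
large (array([ 0.52132102, -0.30874267,  0.09534713]), array([ 0.02697112, -0.4021622 ]), array([-0.59124444,  0.13235613]))
small (array([ 0.53315986, -0.19430029,  0.08608209]), array([ 0.02704191, -0.39127969]), array([-0.52112564,  0.11730148]))
decoy (array([ 0.6451963, -0.2527364,  0.0539468]), array([ 0.05315222, -0.40626694]), array([-0.56522079,  0.14728693]))
t 20.4 p [ 0.5702 -0.1914  0.2859] F [0.3 0.4 0. ] op 0.824
x [ 0.    -0.005 -1.   ] y [-0.085 -0.996  0.005] z [-0.996  0.085 -0.001] q [-0.49  0.09  1.72 -0.    1.33  1.17]
P skirt 0.129 (array([221.1, 316.1]), array([228.8, 321.9])) apex [264.0158886  250.52878263]
P skirt 0.139 (array([220. , 315.8]), array([225. , 318.9])) apex [263.23590991 246.67159688]
P rim (array([146.2, 390.1]), array([155.3, 394.2]))
```

View pics/t24.png

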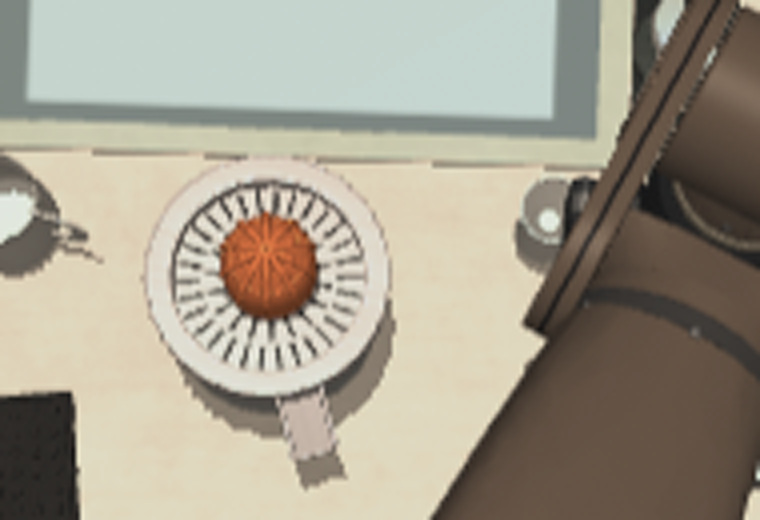

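View pics/s24.png

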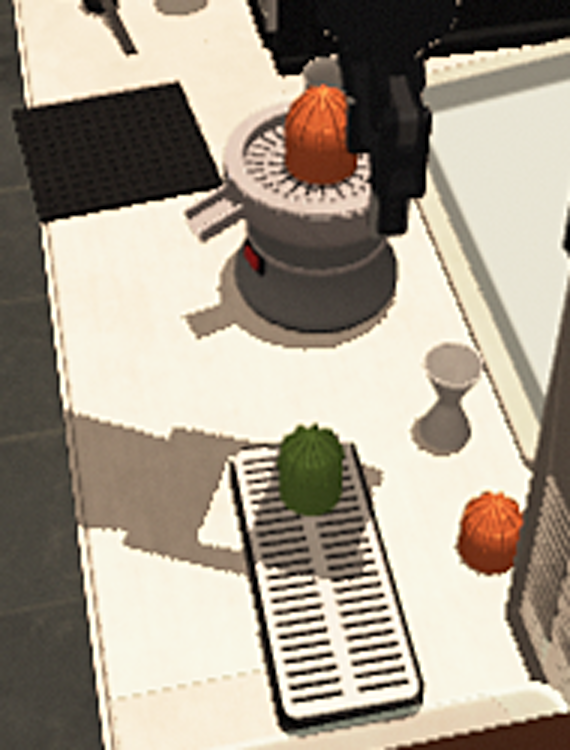

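Both views agree: the strainer flange spans columns 146–389 in the top crop (predicted 146–390), the cone skirt bottom is at row 321 (home predicts 322), and nothing else has moved. Stopping the arm and handing in.

>>> drive_tool(
  series=[
    [[0, 0, 0], [0, 0, 0]],
    [[0, 0, 0], [0, 0, 0]],
    [[0, 0, 0], [0, 0, 0]],
  ],
)

```text
time: 20.8
eef_pos: [0.5708, -0.1836, 0.285]
tcp_rot: [-0.706, 0.028, 0.707, 0.027]
contact_force: [-0.3, 1.1, -0.0]
opening: 0.825
```

```bash
python3 -c "
from plant import ctrl
print(ctrl.sign_off())"
```

```text
the job is handed in; nothing more can be done
None
```

The juicer is back together and the job was handed in at about 21 s of the 72 s; no verdict was reported. I set the strainer in the bowl over the shaft. I then put the large orange cone on the shaft, found the key at about 0.139 m, and turned the cone about 20° under light pressure until it dropped.

**Last checks:**
- **Strainer:** the flange lies on the rim in both views, matching the predicted outline to about 1 mm from above.
- **Cone:** it stands upright at about 0.130 m, against 0.129 m home. Both views fit home; the side view clearly rules out riding on the key. It sits about 1.5 mm off the axis, within the bore's play.
- **Other objects:** the green cone, jigger and milk pitcher look unmoved in the pictures.
- **Forces:** the highest wrist force I saw was about 23 N, read once per move, so a short peak between readings could have been missed.

**Disagreement:** the tool height suggested the cone was riding at about 0.1355 m, while the picture showed about 0.139 m. The cone may have slid slightly up in the grip, so I went by the picture.

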